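# Scoop the truffles into a tray and set them to chill

## Robot

A 6-joint arm with a two-finger parallel gripper is mounted at the origin on the work surface. World frame = base frame: x ahead of the robot, y to its left, z up, the work surface at z = 0. Lengths are in mm, angles in degrees, forces in N, time in s.
With the tool pointing down it reaches from about 350 to 850 mm from the base axis. Payload 8.1 kg.
Tool frame: the origin (TCP) lies on the centre line of the jaws, within the pads' length; the fingertips stand 14 mm ahead of it and the grasp point (between the pads) lies 5 mm behind it; z points along the fingers, y is the line along which they close (so a half turn about z gives the same grasp; the last joint's range is limited). The gripper opens to 85 mm and grips with 20 to 120 N. Pads are 22 mm wide; open, the fingers measure 114 mm over their backs; the gripper's body (76 mm by 85 mm) begins 54 mm behind the grasp point. The pads swing forward as they close: fully open they stand 13 mm farther back than shut.
Start: joints at [60.882, 7.471, 85.268, -0, 87.261, -4.893], TCP at [246.169, 547.18, 212.792] pointing down, gripper open.
Joint ranges: [-169.43, 169.43], [-51.17, 129.36], [1.28, 143.12], [-76.62, 256.62], [0, 156.53], [-152.29, 152.29]. Speed limits (degrees/s): [136.94, 136.94, 159.86, 180, 180, 180].

## Interface

Orientations are given as [roll, pitch, yaw] about the fixed x, y, z axes, in that order (R = Rz(yaw) Ry(pitch) Rx(roll)).
In Python, from bench import sense, snapshot, camera_info, hand_in gives the robot as it stands. The module is installed in compiled form; this text tells all that it offers.
- The arm moves only by the tool apply_moves, never from a script. Its argument "deltas" is a list of rows, each a list of 7 numbers: the shift along the tool's x, y, z scaled (see below), then the turn, a rotation vector about the tool's x, y, z scaled (see below), then the opening, from 0 (shut) to 1 (fully open). In form: [[dx, dy, dz, ax, ay, az, claw], ...]. A call has 1 to 8 rows; each row shifts and turns the commanded pose from where the row before left it, along the tool's axes as they then stand; what a row does not reach is not made up. The controller multiplies each number of a shift by 0.03 m and each number of a turn by 0.08 rad. A row lasts 1/8 s, in which the tool goes at most 62.5 mm and 10.7 degrees, less where a joint would pass 70% of its speed; a pose out of reach is approached as far as the arm can. A call with a number of a shift or a turn outside -1 to 1 is refused whole. A call with a gripper value outside its range is refused whole. The fingers move at their own pace and stop on an object; "grip_force" is the grip in N (left out, the last holds). Time passes only in rows, so rows that do not move let the fingers close. It gives the time, the measured TCP pose, the force, the opening and the grip force at its end, in the units of the state.
- sense(): the state, without advancing time (a new reading comes with each control period).
- snapshot(name): name is "side" or "top" or "wrist"; returns the picture (384x512x3 uint8, red, green, blue); there is no depth.
- camera_info(name): a dict with "vertical_fov" (degrees; the focal length in pixels is half the picture's height over the tangent of half this angle, whatever the lens; pixels are square), "cx", "cy" (the principal point, pixels), "origin" and "rotation" of the camera in the world; the wrist camera has in their place "tool_from_camera" (4x4, takes a point from camera to tool coordinates, whose origin is the TCP and whose axes are the flange's). Camera axes: x right, y up, looking along -z (the intrinsics and any distortion apply to the point x, -y, -z); pixel columns grow to the right and rows downward; lengths in mm; the calibration is good to about 2 mm. A picture is of the moment at which its call begins: read the wrist's pose just before it. camera_info takes no time and is no camera call.
- hand_in(): hands the job in; it is judged then, once.
The state is a dict: "time": time; "joint_pos": joint angles; "qd": joint speeds; "joint_efforts": joint torques, N m; "tool_pos": TCP position; "tcp_rot": TCP orientation; "ft_force": force on the tool from outside, world axes, zero at the start; "wrist_torque": the same for the moment, N m; "finger_gap": finger opening in mm; "grip_force": force on a finger pad.
Only numpy, scipy, OpenCV 4.12 (cv2) and the standard library are available. Lean on these libraries where they do the work, as an engineer would, in place of code of your own. Each camera call takes 0.05 s, during which the arm holds its last target. There are 200 camera calls.

## Task

Put the truffles to chill: slide the clear cover aside to uncover the truffle bin, and with the scoop move every truffle from the bin into the steel tray, without touching a truffle with the gripper fingers. Then lay the scoop flat on its steel rest plate again, slide the cover fully shut, and slide the tray level along the bench by its handle, under the chiller's clear hood and between its rails, fully home against the back stop. Leave the thermometer, jar and bowl where they are.

Things in the scene. Friction and masses are not known exactly. Their poses are not given: they have to be found in the camera images.
- bin: white bin of truffles, fixed in a low stand. Origin: centre of its inner floor, 12 mm over the bench; x to its far end. Inside 240 (x) by 106 (y) by 60 mm deep, 3 mm walls. Its near floor is a ramp for the scoop, 60 mm up at the near wall, down to the flat floor at x = -35 mm (35 degrees); at the far end a 45 degree cove starts at x = 102 mm. A like bin, empty, stands 126 mm to +y
- cover (a joint): clear cover sliding on runners over the two bins: 0 = shut over the truffle bin, 0.128 m = over the empty bin (it slides along the bin's +y, left); from 0.115 the truffle bin is clear. Slides with 1.5 N and stays where left. Its plate lies 64 to 68 mm over the bin's floor
- cover_grip (a point): grip point in the cover's handle, an upright steel bar 50 mm long (along the bin's x), 12 mm wide (along the slide), 34 mm tall; the point is 10 mm below its top, 24 mm over the plate, and moves with the cover
- scoop: loose aluminium scoop, 0.12 kg. Flat pan 90 (x) by 92 (y) mm of 2 mm sheet, open at the front (+x), back wall 38 mm high, sides 34 mm (20 mm at the front). Origin: centre of the pan's underside. A black handle 16 mm wide (y), 12 mm thick rises back from the back wall at 36 degrees, to 125 mm behind the origin and 90 mm up. Holds about six truffles, one layer deep
- scoop_grip (a point): grip point in the middle of the scoop's handle: 90 mm behind (-x) and 63 mm above the scoop's origin; grasp across y
- scoop_lip (a point): middle of the scoop's front lower edge, 45 mm ahead (+x) of its origin
- plate: the scoop's rest: fixed flat steel plate, 200 (x) by 110 (y) by 4 mm, on the bench; origin at the centre of its underside. The scoop lies on it at the start, front to +x
- tray: loose steel tray, 0.35 kg, 150 (x) by 114 (y) by 32 mm tall, open above, 3 mm walls and floor, with a bar handle at its -x end. Origin: centre of its underside; x from the handle to the front, which goes into the chiller first
- tray_grip (a point): grip point on the tray's handle, 124.5 mm behind (-x) and 34 mm above the tray's origin. The handle is a level bar 14 mm wide (y) and 14 mm tall, ending 147 mm behind the origin
- chiller: fixed chiller: clear hood (roof 87 mm over the bench inside, 92 mm outside, 226 mm wide) before a white unit 155 mm tall. Origin: on the bench, middle of the hood's mouth; x points in. Two rails 12 mm high, 124 mm apart, flared at the mouth (first 28 mm). The back stop (the unit's face) is 133 mm in: the tray is home with its origin at x = 58 mm, handle outside
- thermometer: bystander: orange probe thermometer lying on the bench, 210 mm long, 16 mm tall
- jar: bystander: amber glass jar, 68 mm across, 90 mm tall
- bowl: bystander: white bowl, 120 mm across, 50 mm tall
- truffle0: a chocolate truffle, a dark brown ball 28 mm across, 13 g, rolls a little and comes to rest on a level surface; origin at its centre. 7 to 10 truffles are present in a run (None if absent)
- truffle1: a chocolate truffle, a dark brown ball 28 mm across, 13 g, rolls a little and comes to rest on a level surface; origin at its centre. 7 to 10 truffles are present in a run (None if absent)
- truffle2: a chocolate truffle, a dark brown ball 28 mm across, 13 g, rolls a little and comes to rest on a level surface; origin at its centre. 7 to 10 truffles are present in a run (None if absent)
- truffle3: a chocolate truffle, a dark brown ball 28 mm across, 13 g, rolls a little and comes to rest on a level surface; origin at its centre. 7 to 10 truffles are present in a run (None if absent)
- truffle4: a chocolate truffle, a dark brown ball 28 mm across, 13 g, rolls a little and comes to rest on a level surface; origin at its centre. 7 to 10 truffles are present in a run (None if absent)
- truffle5: a chocolate truffle, a dark brown ball 28 mm across, 13 g, rolls a little and comes to rest on a level surface; origin at its centre. 7 to 10 truffles are present in a run (None if absent)
- truffle6: a chocolate truffle, a dark brown ball 28 mm across, 13 g, rolls a little and comes to rest on a level surface; origin at its centre. 7 to 10 truffles are present in a run (None if absent)
- truffle7: a chocolate truffle, a dark brown ball 28 mm across, 13 g, rolls a little and comes to rest on a level surface; origin at its centre. 7 to 10 truffles are present in a run (None if absent)
- truffle8: a chocolate truffle, a dark brown ball 28 mm across, 13 g, rolls a little and comes to rest on a level surface; origin at its centre. 7 to 10 truffles are present in a run (None if absent)
- truffle9: a chocolate truffle, a dark brown ball 28 mm across, 13 g, rolls a little and comes to rest on a level surface; origin at its centre. 7 to 10 truffles are present in a run (None if absent)
Mind the look-alikes: they are no part of the job. Several things have the shape of the plate; the one meant has the colours described above.

How it is judged:
By the outcome, as a careful person would: the job done as asked, in the order asked, and still so for the second after the job is handed in, with the robot touching nothing.
Of truffle0, truffle1, truffle2, truffle3, truffle4, truffle5, truffle6, truffle7, truffle8, truffle9 only 7 to 10 are there at a start; the rules pass over those that are not, and their reading is None.
At some moment in a run one of scoop, tray may be knocked a few centimetres aside while the robot is not near it.
It also fails if it takes over 210 s, if anything falls off the work surface, if the arm or the gripper's body presses on something with over 40 N, if the wrist force passes 120 N, or if a joint passes its speed limit or range.

## Working session

There is one attempt and no reset: what is moved stays moved. The work goes in short steps, Python scripts to look and compute and a tool call to move; the robot and the scene stay as the last step left them, time stands still between calls to the robot, and variables do not carry over. Pictures are saved under pics/ and viewed, at most 14 in all, crops included, and the job is handed in when it is done.

Besides the shell and the picture viewer there is one more tool, called after "Request:" by a JSON object that holds its "op" and its "data". apply_moves: Moves the arm, as the interface text tells. Its arguments: {"type":"object","properties":{"deltas":{"type":"array"},"grip_force":{"type":"number"}},"required":["deltas"]}

```bash
mkdir -p pics
cat > h.py <<'E'
import numpy as np, cv2
from bench import sense, snapshot, camera_info, hand_in
from scipy.spatial.transform import Rotation as R
def snap(n,f):
    im=snapshot(n); cv2.imwrite('pics/'+f+'.png',cv2.cvtColor(im,cv2.COLOR_RGB2BGR)); return im
E
python3 - <<'E'
from h import *
for n in ('side','top','wrist'):
    print(n,camera_info(n))
s=sense();print(s)
for n in ('side','top','wrist'): snap(n,n+'0')
E
```

```text
side {'vertical_fov': 46.7151477060911, 'cx': 256.0163368075488, 'cy': 188.6054999813996, 'origin': array([  306.27828416, -1070.67676191,  1305.18679216]), 'rotation': array([ 42.72145615,   0.43064672, -10.41241236])}
top {'vertical_fov': 48.95279517581379, 'cx': 256.53617442163295, 'cy': 190.58879104913726, 'origin': array([ 257.94979836,    2.77838679, 1329.40468473]), 'rotation': array([ 10.26064058,   0.25056868, -90.10631729])}
wrist {'vertical_fov': 64.3152673005866, 'cx': 258.0988966984269, 'cy': 188.96735591138503, 'tool_from_camera': array([[-2.48608808e-04,  9.46566367e-01,  3.22508995e-01,
         8.27975224e+01],
       [ 9.99999656e-01, -1.99910257e-05,  8.29532073e-04,
         9.28532706e-01],
       [ 7.91654446e-04,  3.22509090e-01, -9.46566036e-01,
        -1.63025151e+02],
       [ 0.00000000e+00,  0.00000000e+00,  0.00000000e+00,
         1.00000000e+00]])}
{'time': 0.0, 'joint_pos': array([ 6.08830426e+01,  7.51627023e+00,  8.53308249e+01,  1.56457664e-03,
        8.72609549e+01, -4.89273155e+00]), 'qd': array([ 0.07397373, -0.01093165, -0.00387503,  0.07857623, -0.0043936 ,
        0.00254156]), 'joint_efforts': array([ 2.03051836e-04, -5.69423139e+01, -5.00535178e+01, -9.77325953e-05,
        1.54331949e-02, -1.91396066e-05]), 'tool_pos': array([245.86255004, 546.66301632, 211.71753455]), 'tcp_rot': array([-1.79892477e+02, -1.07725937e-02,  1.55775688e+02]), 'ft_force': array([-0.25402122, -0.54352798, -0.2829041 ]), 'wrist_torque': array([-0.00430484, -0.00401776,  0.02614588]), 'grip_force': 0.0, 'finger_gap': 85.20912005160359}
```

View pics/top0.png

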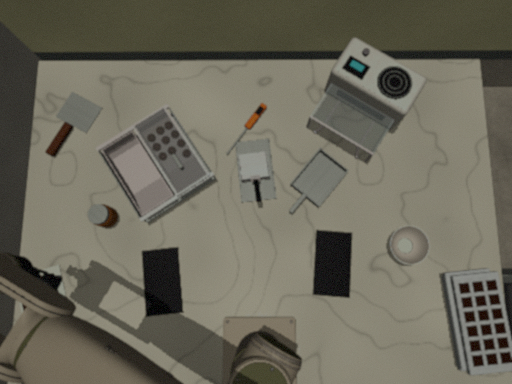

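View pics/side0.png

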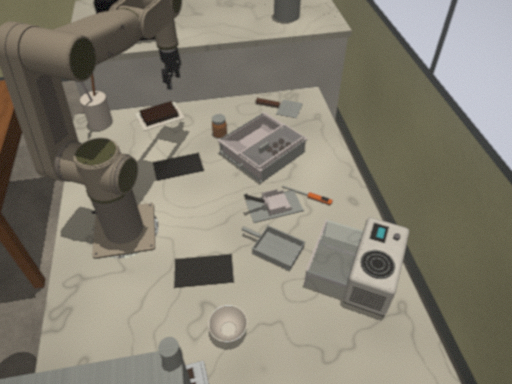

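Candidates: plate – steel plate (255,170 top) vs. black plates (162,282), (333,263): the steel one, with the scoop on it. Scoop – the pan with the black handle (257,170) vs. the brown-handled spatula (78,112): the former. Truffles – balls in the bin (165,140) vs. the brown things in the box at (480,320), off the bench. Check in a close crop.

```bash
cat >> h.py <<'E'
def cam(n,s=None):
    c=camera_info(n); f=192/np.tan(np.radians(c['vertical_fov']/2))
    if n=='wrist':
        s=s or sense(); T=np.eye(4);T[:3,:3]=R.from_euler('xyz',s['tcp_rot'],degrees=True).as_matrix();T[:3,3]=s['tool_pos']
        T=T@c['tool_from_camera']
    else:
        T=np.eye(4);T[:3,:3]=R.from_euler('xyz',c['rotation'],degrees=True).as_matrix();T[:3,3]=c['origin']
    return f,c['cx'],c['cy'],T
def rays(C,uv):
    f,cx,cy,T=C; uv=np.atleast_2d(np.asarray(uv,float))
    d=np.c_[(uv[:,0]-cx)/f,-(uv[:,1]-cy)/f,-np.ones(len(uv))]@T[:3,:3].T
    return T[:3,3],d
def plane(C,uv,z):
    o,d=rays(C,uv); return o+d*((z-o[2])/d[:,2])[:,None]
def tri(C1,uv1,C2,uv2):
    a,d=rays(C1,uv1);b,e=rays(C2,uv2);out=[]
    for p,q in zip(d,e):
        p=p/np.linalg.norm(p);q=q/np.linalg.norm(q)
        t=np.linalg.lstsq(np.c_[p,-q],b-a,rcond=None)[0]
        out.append(np.r_[(a+t[0]*p+b+t[1]*q)/2,np.linalg.norm(a+t[0]*p-b-t[1]*q)])
    return np.array(out)
def proj(C,P):
    f,cx,cy,T=C; P=np.atleast_2d(P); q=(P-T[:3,3])@T[:3,:3]
    return np.c_[cx+f*q[:,0]/-q[:,2],cy-f*q[:,1]/-q[:,2]]
E
python3 - <<'E'
from h import *
t=cam('top');s=cam('side')
np.set_printoptions(precision=0,suppress=True)
print('robot base px',proj(t,[0,0,0]),proj(s,[0,0,0]))
names=dict(bin=(172,145),bincorners_hi=(166,107),scoop=(256,165),scoophandle=(257,190),tray=(320,175),trayh=(296,209),chil_mouth=(338,142),therm=(258,113))
for k,v in names.items(): print(k,plane(t,v,30)[0])
im=cv2.imread('pics/top0.png')[75:235,90:430]; cv2.imwrite('pics/c1.png',cv2.resize(im,(800,376),interpolation=cv2.INTER_CUBIC))
E
```

```text
robot base px [[260. 355.]] [[124. 231.]]
bin [642. 278.  30.]
bincorners_hi [770. 302.  30.]
scoop [576.  10.  30.]
scoophandle [495.   7.  30.]
tray [ 543. -192.   30.]
trayh [ 435. -114.   30.]
chil_mouth [ 650. -253.   30.]
therm [749.   3.  30.]
```

View pics/c1.png

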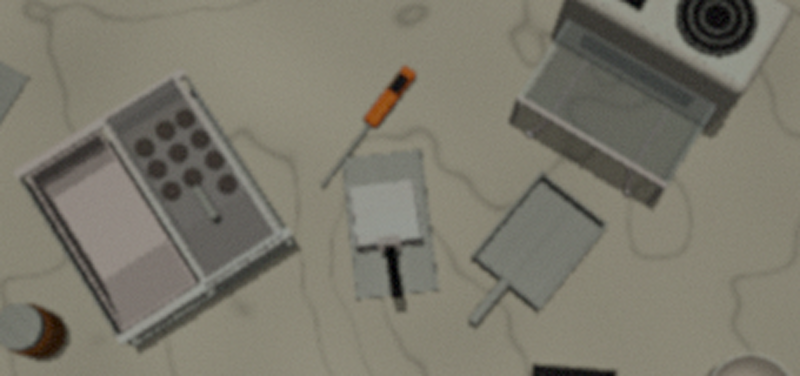

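```bash
cat >> h.py <<'E'
def plan(p,rpy=None,s=None,R0=None,p0=None):
    """prints total tool-frame shift in units (30mm) then turn in units(.08rad), rows needed; chain: returns pose"""
    if R0 is None:
        s=s or sense();R0=R.from_euler('xyz',s['tcp_rot'],degrees=True);p0=s['tool_pos']
    d=R0.inv().apply(np.array(p)-p0)/30; n=max(1,int(np.ceil(np.abs(d).max()-.005)))
    out=f'shift {n} x {np.round(d/n,3)}'
    R1=R0
    if rpy is not None:
        R1=R.from_euler('xyz',rpy,degrees=True);w=(R0.inv()*R1).as_rotvec()/.08;m=max(1,int(np.ceil(np.abs(w).max()-.005)))
        out+=f' turn {m} x {np.round(w/m,3)}'
    print(out); return R1,np.array(p)
E
python3 - <<'E'
from h import *
plan([640,230,290],[180,0,34])
E
```

```text
shift 17 x [-0.959 -0.25  -0.153] turn 27 x [-0.     0.001  0.984]
```

Request:
{"op": "apply_moves", "data": {"deltas": [[-0.96,-0.25,-0.15,0,0,0,1],[-0.96,-0.25,-0.15,0,0,0,1],[-0.96,-0.25,-0.15,0,0,0,1],[-0.96,-0.25,-0.15,0,0,0,1],[-0.96,-0.25,-0.15,0,0,0,1],[-0.96,-0.25,-0.15,0,0,0,1],[-0.96,-0.25,-0.15,0,0,0,1],[-0.96,-0.25,-0.15,0,0,0,1]]}}

```text
time: 1.15
tool_pos: [432.2, 397.1, 248.5]
tcp_rot: [-180.0, -0.0, 155.8]
ft_force: [0.4, -0.1, 0.7]
finger_gap: 85.3
grip_force: 0.0
```

Request:
{"op": "apply_moves", "data": {"deltas": [[-0.96,-0.25,-0.15,0,0,0,1],[-0.96,-0.25,-0.15,0,0,0,1],[-0.96,-0.25,-0.15,0,0,0,1],[-0.96,-0.25,-0.15,0,0,0,1],[-0.96,-0.25,-0.15,0,0,0,1],[-0.96,-0.25,-0.15,0,0,0,1],[-0.96,-0.25,-0.15,0,0,0,1],[-0.96,-0.25,-0.15,0,0,0,1]]}}

```text
time: 2.15
tool_pos: [617.7, 248.0, 284.4]
tcp_rot: [-180.0, -0.0, 155.8]
ft_force: [0.3, 1.1, -0.1]
finger_gap: 84.9
grip_force: 0.0
```

Request:
{"op": "apply_moves", "data": {"deltas": [[0,0,0,0,0,1,1],[0,0,0,0,0,1,1],[0,0,0,0,0,1,1],[0,0,0,0,0,1,1],[0,0,0,0,0,1,1],[0,0,0,0,0,1,1],[0,0,0,0,0,1,1],[0,0,0,0,0,1,1]]}}

```text
time: 3.15
tool_pos: [616.9, 248.6, 284.2]
tcp_rot: [-179.9, -0.0, 119.0]
ft_force: [-0.0, 0.4, 0.7]
finger_gap: 85.2
grip_force: 0.0
```

Request:
{"op": "apply_moves", "data": {"deltas": [[0,0,0,0,0,1,1],[0,0,0,0,0,1,1],[0,0,0,0,0,1,1],[0,0,0,0,0,1,1],[0,0,0,0,0,1,1],[0,0,0,0,0,1,1],[0,0,0,0,0,1,1],[0,0,0,0,0,1,1]]}}

```text
time: 4.15
tool_pos: [617.0, 248.6, 284.2]
tcp_rot: [-179.9, 0.0, 82.3]
ft_force: [0.8, -0.9, 0.3]
finger_gap: 85.3
grip_force: 0.0
```

Request:
{"op": "apply_moves", "data": {"deltas": [[0,0,0,0,0,1,1],[0,0,0,0,0,1,1],[0,0,0,0,0,1,1],[0,0,0,0,0,1,1],[0,0,0,0,0,1,1],[0,0,0,0,0,1,1],[0,0,0,0,0,1,1],[0,0,0,0,0,1,1]]}}

```text
time: 5.15
tool_pos: [616.9, 248.6, 284.2]
tcp_rot: [-180.0, 0.0, 45.6]
ft_force: [-0.2, -0.5, 0.0]
finger_gap: 85.6
grip_force: 0.0
```

Request:
{"op": "apply_moves", "data": {"deltas": [[0,0,0,0,0,1,1],[0,0,0,0,0,1,1],[0,0,0,0,0,1,1],[0,0,0,0,0,0,1],[0,0,0,0,0,0,1]]}}

```text
time: 5.78
tool_pos: [617.0, 248.7, 284.5]
tcp_rot: [-180.0, 0.0, 32.1]
ft_force: [0.9, -0.4, 0.3]
finger_gap: 85.0
grip_force: 0.0
```

Run:
```python
from h import *
import pickle
s=sense(); im=snap('wrist','w1'); pickle.dump(s,open('w1.pkl','wb'))
print(s['tool_pos'],s['tcp_rot'],s['time'])
cv2.imwrite('pics/w1b.png',cv2.resize(cv2.imread('pics/w1.png'),(800,600),interpolation=cv2.INTER_CUBIC))
plan([480,-60,380],[180,0,0])
```

```text
[617.04819405 248.65346809 284.52254216] [-1.79994272e+02  2.56740511e-02  3.21197179e+01] 5.775
shift 10 x [-0.934  0.629 -0.318] turn 7 x [0.000e+00 1.000e-03 1.001e+00]
```

View pics/w1b.png

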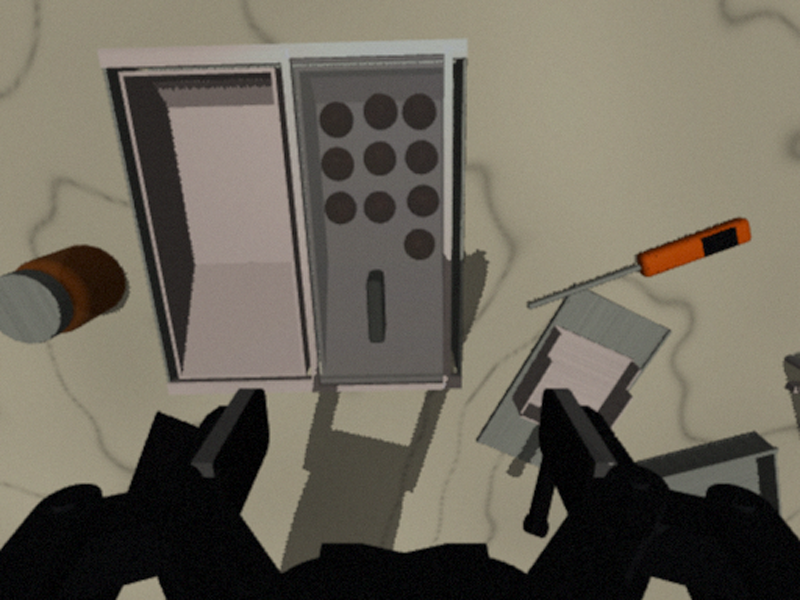

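Request:
{"op": "apply_moves", "data": {"deltas": [[-0.85,0.75,-0.35,0,0,1,1],[-0.85,0.75,-0.35,0,0,1,1],[-0.85,0.75,-0.35,0,0,1,1],[-0.85,0.75,-0.35,0,0,1,1],[-0.4,1,-0.35,0,0,1,1],[-0.2,1,-0.35,0,0,1,1],[0,1,-0.35,0,0,1,1],[0.2,0.9,-0.35,0,0,0,1]]}}

```text
time: 6.82
tool_pos: [565.8, 3.8, 369.5]
tcp_rot: [180.0, -0.0, -0.1]
ft_force: [-0.6, -0.2, -0.3]
finger_gap: 85.4
grip_force: 0.0
```

Request:
{"op": "apply_moves", "data": {"deltas": [[0.1,1,-0.35,0,0,0,1],[0,0.6,0,0,0,0,1],[0,0,0,0,0,0,1],[0,0,0,0,0,0,1]]}}

```text
time: 7.32
tool_pos: [568.6, -42.3, 378.7]
tcp_rot: [-180.0, 0.0, -0.0]
ft_force: [0.0, 0.6, 0.1]
finger_gap: 85.2
grip_force: 0.0
```

Run:
```python
from h import *
import pickle
s=sense(); im=snap('wrist','w2'); pickle.dump(s,open('w2.pkl','wb'))
print(s['tool_pos'],s['tcp_rot'],s['time'])
cv2.imwrite('pics/w2b.png',cv2.resize(cv2.imread('pics/w2.png'),(800,600),interpolation=cv2.INTER_CUBIC))
```

```text
[568.57606032 -42.29425235 378.69410293] [-1.79965436e+02  4.87954571e-02 -3.57450926e-02] 7.325
```

View pics/w2b.png

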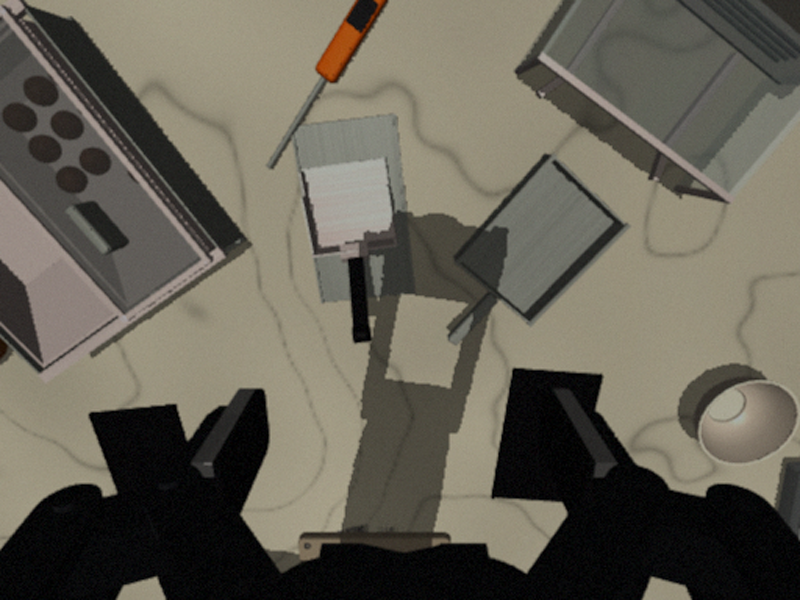

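Run:
```python
from h import *
import pickle
np.set_printoptions(precision=1,suppress=True)
a=cv2.imread('pics/w2.png')[68:223,185:275];b=cv2.imread('pics/w1.png')[180:345,300:430]
a=cv2.resize(a,None,fx=3.8,fy=3.8,interpolation=cv2.INTER_CUBIC);b=cv2.resize(b,None,fx=3.5,fy=3.5,interpolation=cv2.INTER_CUBIC)
o=np.zeros((590,800,3),np.uint8);o[:a.shape[0],:a.shape[1]]=a;o[:b.shape[0],344:344+b.shape[1]]=b
cv2.imwrite('pics/c2.png',o)
C1=cam('wrist',pickle.load(open('w1.pkl','rb')));C2=cam('wrist',pickle.load(open('w2.pkl','rb')))
k=1.5625
print('handle',tri(C1,[(376/k,308/k)],C2,[(88/k,228/k)]))
# empty-bin corners in w1
px=np.array([(195,262),(168,105),(180,378),(120,72),(308,378),(275,70)])/k
loc=np.array([(-35,179,12),(102,179,12),(-120,179,72),(120,179,72),(-120,73,72),(120,73,72)],float)
W=np.array([plane(C1,p,l[2])[0] for p,l in zip(px,loc)])
A=W[:,:2]-W[:,:2].mean(0);B=loc[:,:2]-loc[:,:2].mean(0)
th=np.arctan2((B[:,0]*A[:,1]-B[:,1]*A[:,0]).sum(),(A*B).sum())
M=np.array([[np.cos(th),-np.sin(th)],[np.sin(th),np.cos(th)]])
t=W[:,:2].mean(0)-M@loc[:,:2].mean(0)
print('bin',np.degrees(th),t);print((W[:,:2]-t)@M)
for z in (12,26,):
  tr=np.array([(336,119),(380,111),(419,111),(337,164),(379,158),(421,157),(340,207),(379,207),(423,201),(419,244)])/k
  print('truffles local',((plane(C1,tr,26)[:,:2]-t)@M))
  break
h=tri(C1,[(376/k,308/k)],C2,[(88/k,228/k)])[0,:2];print('handle local',(h-t)@M)
```

```text
handle [[570.7 244.7 111.3   0.8]]
bin 33.33935030047102 [611.9 267.4]
[[ -33.4  178.7]
 [ 104.1  179.3]
 [-123.2  181.8]
 [ 123.1  182.3]
 [-125.7   68.8]
 [ 122.    71.1]]
truffles local [[ 89.5  35.7]
 [ 94.9  -1. ]
 [ 94.2 -33.2]
 [ 53.5  37.3]
 [ 57.7   1.2]
 [ 57.7 -34.5]
 [ 17.1  37. ]
 [ 16.3   2.8]
 [ 20.7 -35.8]
 [-17.6 -31.9]]
handle local [-46.9   3.7]
```

View pics/c2.png

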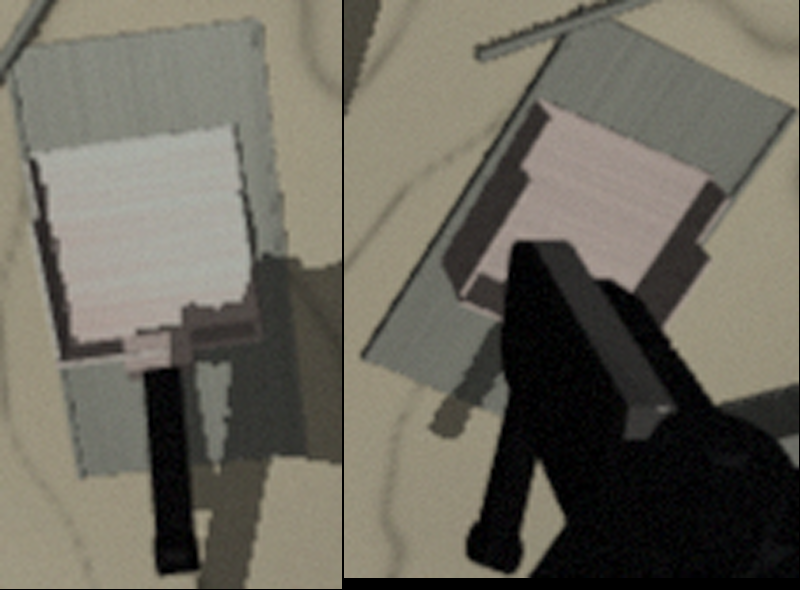

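```bash
cat > m1.py <<'E'
from h import *
import pickle
np.set_printoptions(precision=1,suppress=True)
C1=cam('wrist',pickle.load(open('w1.pkl','rb')));C2=cam('wrist',pickle.load(open('w2.pkl','rb')))
A=lambda l:[(185+u/3.8,68+v/3.8) for u,v in l]
B=lambda l:[(300+(u-344)/3.5,180+v/3.5) for u,v in l]
k=1.5625
print('knob',tri(C1,B([(495,548)]),C2,A([(178,555)])))
fa=plane(C2,A([(40,155),(238,124)]),5);fb=plane(C1,B([(543,102),(715,180)]),5)
print('front A',fa,'B',fb, np.linalg.norm(fa[0]-fa[1]),np.linalg.norm(fb[0]-fb[1]))
print('frontR tri',tri(C1,B([(715,180),(543,102)]),C2,A([(238,124),(40,155)])))
print('plate top corners A',plane(C2,A([(12,68),(262,20),(82,477)]),4))
print('backtop A',plane(C2,A([(60,362),(260,342)]),42))
print('handle start A z41', plane(C2,A([(163,370)]),41))
d=fa[0]-fa[1];print('yaw',np.degrees(np.arctan2(d[1],d[0]))-90)
# tray
r=np.array([(551,155),(627,225),(531,323),(455,260)])/k
P=plane(C2,r,32);print('tray rim',P,P.mean(0),[np.linalg.norm(P[i]-P[(i+1)%4]) for i in range(4)])
f=(P[0]+P[1])/2-(P[2]+P[3])/2;print('yaw',np.degrees(np.arctan2(f[1],f[0])))
print('handle end',plane(C2,[(456/k,336/k)],41))
E
python3 m1.py
```

```text
knob [[456.4   0.4  91.4   0.4]]
front A [[613.6  64.8   5. ]
 [626.9 -24.1   5. ]] B [[613.8  64.5   5. ]
 [625.2 -26.4   5. ]] 89.93207815623504 91.6574429678408
frontR tri [[626.3 -24.1   8.3   1.4]
 [613.8  64.7   5.4   0.3]]
plate top corners A [[650.6  74.8   4. ]
 [670.2 -35.    4. ]
 [459.9  54.7   4. ]]
backtop A [[527.5  54.6  42. ]
 [536.5 -33.9  42. ]]
handle start A z41 [[523.6   9.3  41. ]]
yaw 8.497955615042827
tray rim [[ 630.2 -193.3   32. ]
 [ 557.9 -282.2   32. ]
 [ 444.5 -188.7   32. ]
 [ 519.3  -98.6   32. ]] [ 538.  -190.7   32. ] [np.float64(114.55423441664826), np.float64(146.98140162748385), np.float64(117.10527810800819), np.float64(145.8297385636457)]
yaw -39.984142602544566
handle end [[ 432.2 -101.8   41. ]]
```

Request:
{"op": "apply_moves", "data": {"deltas": [[0,-0.957,0.6,0,0,0,1],[0,-0.957,0.6,0,0,0,1],[0,-0.957,0.6,0,0,0,1],[0,-0.957,0.6,0,0,0,1],[0,-0.957,0.6,0,0,0,1],[0,-0.957,0.6,0,0,0,1],[0,-0.957,0.6,0,0,0,1],[0,-0.957,0.6,0,0,0,1]]}}

```text
time: 8.38
tool_pos: [568.4, 188.6, 234.5]
tcp_rot: [-180.0, 0.0, 0.0]
ft_force: [0.4, -0.2, 0.7]
finger_gap: 85.0
grip_force: 0.0
```

Request:
{"op": "apply_moves", "data": {"deltas": [[0,-0.957,0.6,0,0,0,1],[0.08,-0.957,0.6,0,0,0,1],[0,0,0.28,0,0,-0.91,1],[0,0,0.28,0,0,-0.91,1],[0,0,0.28,0,0,-0.91,1],[0,0,0.28,0,0,-0.91,1]]}}

```text
time: 9.12
tool_pos: [570.7, 245.1, 165.1]
tcp_rot: [-180.0, 0.0, 16.8]
ft_force: [-0.2, 0.2, 0.1]
finger_gap: 85.3
grip_force: 0.0
```

Request:
{"op": "apply_moves", "data": {"deltas": [[0,0,0.28,0,0,-0.91,1],[0,0,0.28,0,0,-0.91,1],[0,0,0.28,0,0,-0.91,1],[0,0,0.28,0,0,-0.91,1],[0,0,0,0,0,0,1],[0,0,0,0,0,0,1]]}}

```text
time: 9.88
tool_pos: [571.3, 244.6, 132.4]
tcp_rot: [-180.0, -0.0, 33.3]
ft_force: [1.0, -0.1, 0.2]
finger_gap: 85.3
grip_force: 0.0
```

Run:
```python
from h import *
s=sense(); im=snap('wrist','w3'); print(s['tool_pos'],s['tcp_rot'],s['time'])
plan([570.7,244.7,99],[180,0,33.3],s)
```

```text
[571.33628878 244.58255101 132.35609949] [-1.79998345e+02 -9.36124571e-03  3.32556201e+01] 9.875
shift 2 x [-0.008 -0.007  0.556] turn 1 x [-0.    -0.002 -0.01 ]
```

View pics/w3.png

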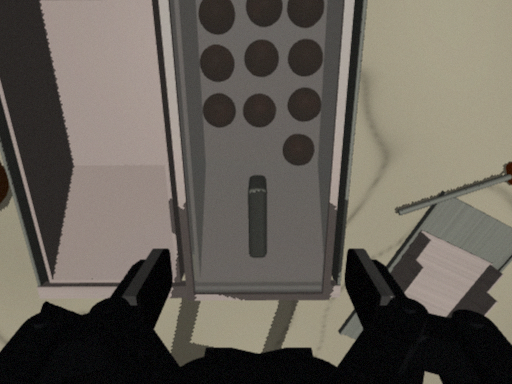

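Request:
{"op": "apply_moves", "data": {"deltas": [[0,0,0.555,0,0,0,1],[0,0,0.555,0,0,0,1],[0,0,0,0,0,0,0.1],[0,0,0,0,0,0,0.1],[0,0,0,0,0,0,0],[0,0,0,0,0,0,0],[0,0,0,0,0,0,0],[0,0,0,0,0,0,0]], "grip_force": 40}}

```text
time: 10.92
tool_pos: [571.7, 244.0, 99.0]
tcp_rot: [180.0, -0.0, 33.3]
ft_force: [0.7, -0.4, 0.1]
finger_gap: 0.2
grip_force: 0.0
```

Request:
{"op": "apply_moves", "data": {"deltas": [[0,-0.3,0,0,0,0,0],[0,-0.6,0,0,0,0,0],[0,-0.6,0,0,0,0,0],[0,-0.6,0,0,0,0,0],[0,-0.6,0,0,0,0,0],[0,-0.6,0,0,0,0,0],[0,-0.6,0,0,0,0,0],[0,-0.3,0,0,0,0,0]]}}

```text
time: 11.92
tool_pos: [501.6, 350.4, 98.8]
tcp_rot: [-180.0, 0.0, 33.4]
ft_force: [-0.7, 0.2, 0.2]
finger_gap: 0.2
grip_force: 0.0
```

Run:
```python
from h import *
s=sense(); print({k:s[k] for k in('tool_pos','tcp_rot','time','ft_force','finger_gap','grip_force')})
b=R.from_euler('z',33.3,degrees=True).inv().apply(s['tool_pos']-np.array([611.9,267.4,12]));print(b)
```

```text
{'tool_pos': array([501.57361572, 350.43826644,  98.78266311]), 'tcp_rot': array([-1.79995537e+02,  2.56760396e-03,  3.33545703e+01]), 'time': 11.925, 'ft_force': array([-0.7216721 ,  0.21694618,  0.19400502]), 'finger_gap': 0.24266240289524377, 'grip_force': 0.0}
[-46.6217011  129.97569676  86.78266311]
```

Run:
```python
from h import *
a=snap('wrist','w4'); b=snap('top','t4')
o=np.zeros((384,760,3),np.uint8);o[:,:512]=a
c=cv2.resize(b[95:230,90:220],(248,258));o[:258,512:]=c
cv2.imwrite('pics/c4.png',o[:,:,::-1])
```

```text
(no output)
```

View pics/c4.png

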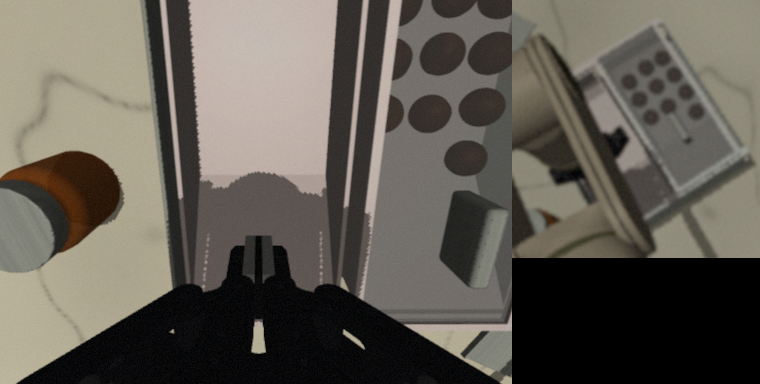

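Run:
```python
from h import *
np.set_printoptions(precision=1,suppress=True)
s4=sense(); s3=dict(tool_pos=np.array([571.34,244.58,132.36]),tcp_rot=[-180,0,33.256])
C3=cam('wrist',s3);C4=cam('wrist',s4)
print(tri(C3,[(258,222),(258,257),(258,190)],C4,[(490,245),(486,286),(494,207)]))
print(plane(C4,[(440,263),(455,192)],80), plane(C3,[(258,257),(258,190)],114))
print(proj(C3,[571.3,244.6,114]),proj(C3,[570.7,244.7,114]))
```

```text
[[571.6 245.  114.3   1.6]
 [552.4 232.4 119.2   1.7]
 [588.8 256.3 110.2   1.7]]
[[543.7 228.7  80. ]
 [586.6 257.4  80. ]] [[548.8 230.2 114. ]
 [589.1 256.5 114. ]]
[[258.4 221.1]] [[257.7 221.7]]
```

Run:
```python
from h import *
np.set_printoptions(precision=1,suppress=True)
s=sense();C=cam('side');p=s['tool_pos']
pts=[p+[0,0,z] for z in (40,20,0,-14)]
uv=proj(C,pts);print(uv)
a=snap('side','s5')
x,y=uv[2].astype(int)
x0,y0=x-60,y-60
c=cv2.resize(a[y0:y0+100,x0:x0+130],None,fx=6,fy=6,interpolation=cv2.INTER_CUBIC)
for q in uv: cv2.circle(c,tuple(((q-[x0,y0])*6).astype(int)),3,(255,0,0),-1)
cv2.imwrite('pics/c5.png',c[:,:,::-1])
```

```text
[[242.5 125.2]
 [242.6 129. ]
 [242.8 132.7]
 [242.9 135.2]]
```

View pics/c5.png

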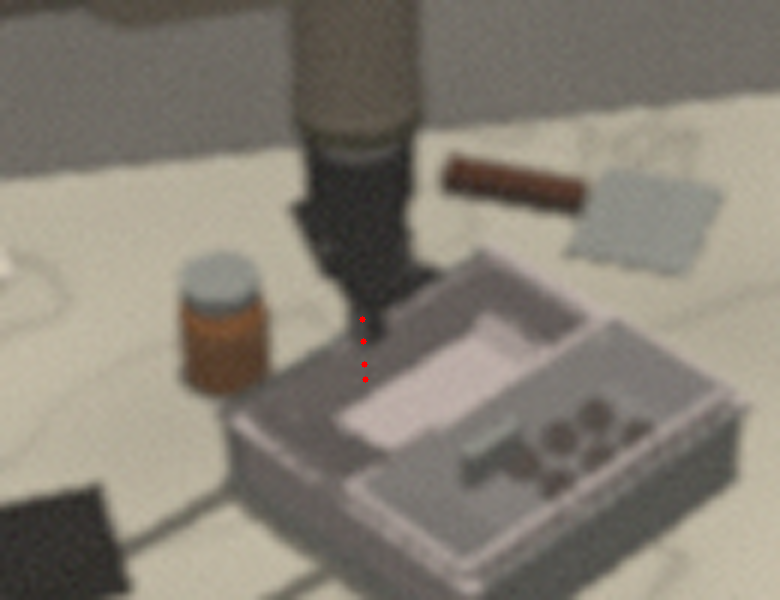

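The closed fingertips end about 20 mm behind the reported TCP rather than 14 mm ahead (side view: tip at crop row 340, TCP dot at row 365). So the grasp closed above the bar. Retry about 33 mm deeper.

Request:
{"op": "apply_moves", "data": {"deltas": [[0,0.2,-0.9,0,0,0,1],[0,0.81,-0.2,0,0,0,1],[0,0.81,0,0,0,0,1],[0,0.81,0,0,0,0,1],[0,0.81,0,0,0,0,1],[0,0.81,0,0,0,0,1],[0,0,0,0,0,0,1]]}}

```text
time: 12.95
tool_pos: [573.5, 240.6, 131.8]
tcp_rot: [180.0, 0.0, 33.1]
ft_force: [0.5, 0.6, 0.3]
finger_gap: 85.6
grip_force: 0.0
```

Request:
{"op": "apply_moves", "data": {"deltas": [[0,0,0.8,0,0,0,1],[0,0,0.7,0,0,0,1],[0,0,0.5,0,0,0,1],[0,0,0.2,0,0,0,1],[0,0,0,0,0,0,0],[0,0,0,0,0,0,0],[0,0,0,0,0,0,0],[0,0,0,0,0,0,0]]}}

```text
time: 13.95
tool_pos: [572.6, 243.0, 66.4]
tcp_rot: [-180.0, -0.1, 33.3]
ft_force: [-2.0, 2.8, 1.8]
finger_gap: 12.2
grip_force: 1.0
```

Request:
{"op": "apply_moves", "data": {"deltas": [[0,0,0,0,0,0,0],[0,0,0,0,0,0,0]]}}

```text
time: 14.2
tool_pos: [572.7, 243.0, 66.5]
tcp_rot: [180.0, -0.1, 33.3]
ft_force: [-1.7, -0.1, 5.5]
finger_gap: 11.5
grip_force: 40.4
```

Gripped (12 mm). Slide it open.

Request:
{"op": "apply_moves", "data": {"deltas": [[0,-0.3,0,0,0,0,0],[0,-0.6,0,0,0,0,0],[0,-0.6,0,0,0,0,0],[0,-0.6,0,0,0,0,0],[0,-0.6,0,0,0,0,0],[0,-0.6,0,0,0,0,0],[0,-0.6,0,0,0,0,0],[0,-0.3,0,0,0,0,0]]}}

```text
time: 15.2
tool_pos: [502.6, 348.6, 66.5]
tcp_rot: [180.0, 0.0, 33.3]
ft_force: [-2.2, -4.4, 7.4]
finger_gap: 11.3
grip_force: 40.9
```

Request:
{"op": "apply_moves", "data": {"deltas": [[0,0,0,0,0,0,0],[0,0,0,0,0,0,1],[0,0,0,0,0,0,1],[0,0,0,0,0,0,1],[0,0,0,0,0,0,1],[0,0,-1,0,0,0,1],[0,0,-1,0,0,0,1],[0,0,-1,0,0,0,1]]}}

```text
time: 16.2
tool_pos: [503.1, 347.9, 156.6]
tcp_rot: [-180.0, 0.0, 33.3]
ft_force: [0.7, 0.9, 0.2]
finger_gap: 85.3
grip_force: 0.0
```

Run:
```python
from h import *
s=sense();print(s['tool_pos'],s['tcp_rot'],s['time'])
R1,p1=plan([489,4,180],[180,0,7],s)
plan([489,4,27],None,R0=R1,p0=p1)
```

```text
[503.14400187 347.91583455 156.57715296] [-1.79999673e+02  1.12210300e-02  3.32884318e+01] 16.2
shift 10 x [-0.669  0.932 -0.078] turn 6 x [0.    0.    0.956]
shift 6 x [-0.   -0.    0.85]
```

Request:
{"op": "apply_moves", "data": {"deltas": [[-0.67,0.93,-0.08,0,0,0,1],[-0.67,0.93,-0.08,0,0,0,1],[-0.67,0.93,-0.08,0,0,0,1],[-0.67,0.93,-0.08,0,0,0,1],[-0.67,0.93,-0.08,0,0,0,1],[-0.67,0.93,-0.08,0,0,0,1],[-0.67,0.93,-0.08,0,0,0,1],[-0.67,0.93,-0.08,0,0,0,1]]}}

```text
time: 17.2
tool_pos: [491.2, 72.0, 175.2]
tcp_rot: [180.0, -0.0, 33.3]
ft_force: [0.0, -0.8, -0.1]
finger_gap: 85.8
grip_force: 0.0
```

Request:
{"op": "apply_moves", "data": {"deltas": [[-0.67,0.93,-0.08,0,0,0,1],[-0.67,0.93,-0.08,0,0,0,1],[0,0,0,0,0,0.955,1],[0,0,0,0,0,0.955,1],[0,0,0,0,0,0.955,1],[0,0,0,0,0,0.955,1],[0,0,0,0,0,0.955,1],[0,0,0,0,0,0.955,1]]}}

```text
time: 18.2
tool_pos: [488.4, 4.4, 179.8]
tcp_rot: [180.0, -0.0, 6.9]
ft_force: [0.2, -0.5, -0.9]
finger_gap: 85.4
grip_force: 0.0
```

Request:
{"op": "apply_moves", "data": {"deltas": [[0,0,0,0,0,0,1],[0,0,0,0,0,0,1]]}}

```text
time: 18.45
tool_pos: [488.4, 4.5, 179.8]
tcp_rot: [180.0, -0.0, 7.1]
ft_force: [1.0, -0.1, 0.3]
finger_gap: 85.7
grip_force: 0.0
```

Run:
```python
from h import *
np.set_printoptions(precision=1,suppress=True)
s=sense();a=snap('wrist','w6');C=cam('wrist',s);print(s['tool_pos'],s['tcp_rot'])
u7=np.array([np.cos(np.radians(7)),np.sin(np.radians(7)),0])
g=np.array([488,4,67.])
for d in (-30,-15,0,15,30):
    P=g+u7*d+[0,0,-d*np.tan(np.radians(36))]
    uv=proj(C,P)[0];row=a[int(round(uv[1]))].astype(int).sum(1)
    c=int(uv[0]);dark=[x for x in range(c-45,c+45) if row[x]<90]
    print(d,uv,(min(dark),max(dark),len(dark)) if dark else None)
```

```text
[488.4   4.5 179.8] [180.   -0.    7.1]
-30 [259.  217.8] (248, 266, 19)
-15 [259.  198.1] (249, 265, 17)
0 [259.1 179.1] (249, 265, 17)
15 [259.1 160.9] (249, 265, 17)
30 [259.1 143.3] (249, 265, 17)
```

View pics/w6.png

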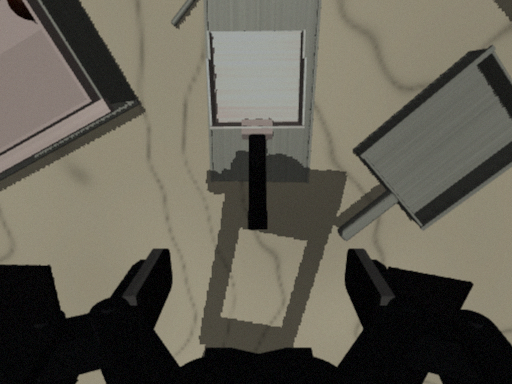

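Request:
{"op": "apply_moves", "data": {"deltas": [[0,0,0.9,0,0,0,1],[0,0,0.9,0,0,0,1],[0,0,0.9,0,0,0,1],[0,0,0.9,0,0,0,1],[0,0,0.8,0,0,0,1],[0,0,0.5,0,0,0,1],[0,0,0.2,0,0,0,1],[0,0,0,0,0,0,0]], "grip_force": 90}}

```text
time: 19.5
tool_pos: [488.5, 4.5, 27.0]
tcp_rot: [180.0, -0.0, 7.0]
ft_force: [-0.4, 0.1, 0.1]
finger_gap: 69.7
grip_force: 0.0
```

Request:
{"op": "apply_moves", "data": {"deltas": [[0,0,0,0,0,0,0],[0,0,0,0,0,0,0],[0,0,0,0,0,0,0],[0,0,0,0,0,0,0],[0,0,0,0,0,0,0],[0,0,0,0,0,0,0]]}}

```text
time: 20.25
tool_pos: [488.8, 4.6, 27.4]
tcp_rot: [180.0, -0.1, 7.0]
ft_force: [-2.6, 0.1, 5.8]
finger_gap: 14.7
grip_force: 87.6
```

```bash
cat >> h.py <<'E'
LX,LZ=132.,23.4   # lip in scoop frame ahead of / below TCP
def scoop_tcp(lip,theta,yaw):
    Q=R.from_euler('xyz',[0,theta,yaw],degrees=True)
    return np.array(lip)+Q.apply([-LX,0,LZ])
BIN=np.array([611.9,267.4,12.]);BY=33.3
def binw(x,y,z): return BIN+R.from_euler('z',BY,degrees=True).apply([x,y,z])
def chain(poses,s=None):
    s=s or sense();R0=R.from_euler('xyz',s['tcp_rot'],degrees=True);p0=s['tool_pos']
    for p,rpy,n in poses:
        # n rows; straight world line with constant turn; rows printed merged
        R1=R.from_euler('xyz',rpy,degrees=True);w=(R0.inv()*R1).as_rotvec()
        rows=[]
        for i in range(n):
            Rc=R0*R.from_rotvec(w*i/n);d=Rc.inv().apply((np.array(p)-p0)/n)/30
            rows.append(list(np.round(d,2))+list(np.round(w/n/.08,2)))
        print(n,'rows; first',rows[0],'last',rows[-1] if n>1 else '')
        R0,p0=R1,np.array(p)
def inbin(xl,zl,th,n,yl=1): return (scoop_tcp(binw(xl,yl,zl),th,BY),[180,th,BY],n)
E
python3 - <<'E'
from h import *
s=sense()
p=s['tool_pos']
up=p+[0,0,150]
a=inbin(-42,110,0,1)
chain([(up,[180,0,7],5),(a[0],[180,0,7],9),(a[0],[180,0,BY],6),inbin(-42,90,35,8),inbin(-42,7,35,6)],s)
print(a[0], inbin(-42,8,35,1)[0])
E
```

```text
5 rows; first [np.float64(0.0), np.float64(0.0), np.float64(-1.0), np.float64(0.0), np.float64(-0.0), np.float64(0.0)] last [np.float64(0.0), np.float64(0.0), np.float64(-1.0), np.float64(0.0), np.float64(-0.0), np.float64(0.0)]
9 rows; first [np.float64(-0.01), np.float64(-0.63), np.float64(0.12), np.float64(0.0), np.float64(0.0), np.float64(0.0)] last [np.float64(-0.01), np.float64(-0.63), np.float64(0.12), np.float64(0.0), np.float64(0.0), np.float64(0.0)]
6 rows; first [np.float64(0.0), np.float64(0.0), np.float64(0.0), np.float64(0.0), np.float64(0.0), np.float64(-0.96)] last [np.float64(0.0), np.float64(0.0), np.float64(0.0), np.float64(0.0), np.float64(0.0), np.float64(-0.96)]
8 rows; first [np.float64(0.16), np.float64(-0.0), np.float64(-0.21), np.float64(0.0), np.float64(-0.95), np.float64(-0.0)] last [np.float64(0.02), np.float64(-0.0), np.float64(-0.26), np.float64(0.0), np.float64(-0.95), np.float64(-0.0)]
6 rows; first [np.float64(0.26), np.float64(-0.0), np.float64(0.38), np.float64(0.0), np.float64(0.0), np.float64(0.0)] last [np.float64(0.26), np.float64(-0.0), np.float64(0.38), np.float64(0.0), np.float64(0.0), np.float64(0.0)]
[465.9204963  172.70583703 145.4       ] [497.0907774  193.1808847  114.88024743]
```

Request:
{"op": "apply_moves", "data": {"deltas": [[0,0,-0.3,0,0,0,0],[0,0,-0.7,0,0,0,0],[0,0,-1,0,0,0,0],[0,0,-1,0,0,0,0],[0,0,-1,0,0,0,0],[0,0,-1,0,0,0,0],[0,-0.63,0.1,0,0,0,0],[0,-0.63,0.1,0,0,0,0]]}}

```text
time: 21.25
tool_pos: [483.8, 42.2, 171.5]
tcp_rot: [180.0, -0.1, 7.0]
ft_force: [-1.1, 0.9, -1.2]
finger_gap: 14.7
grip_force: 87.8
```

Request:
{"op": "apply_moves", "data": {"deltas": [[0,-0.63,0.1,0,0,0,0],[0,-0.63,0.1,0,0,0,0],[0,-0.63,0.1,0,0,0,0],[0,-0.63,0.1,0,0,0,0],[0,-0.63,0.1,0,0,0,0],[0,-0.63,0.1,0,0,0,0],[-0.05,-0.63,0.1,0,0,0,0]]}}

```text
time: 22.12
tool_pos: [465.7, 173.6, 149.8]
tcp_rot: [180.0, 0.0, 7.0]
ft_force: [0.1, -1.0, -1.6]
finger_gap: 14.2
grip_force: 87.8
```

Request:
{"op": "apply_moves", "data": {"deltas": [[0,0,0,0,0,-0.96,0],[0,0,0,0,0,-0.96,0],[0,0,0,0,0,-0.96,0],[0,0,0,0,0,-0.96,0],[0,0,0,0,0,-0.96,0],[0,0,0,0,0,-0.96,0],[0,0,0,0,0,0,0],[0,0,0,0,0,0,0]]}}

```text
time: 23.12
tool_pos: [465.9, 173.1, 149.8]
tcp_rot: [180.0, 0.0, 33.3]
ft_force: [-0.6, -1.1, -1.7]
finger_gap: 14.6
grip_force: 87.7
```

```bash
sed -i "s/list(np.round(d,2))+list(np.round(w\/n\/.08,2))/(np.round(np.r_[d,w\/n\/.08],2)+0).tolist()/" h.py
python3 - <<'E'
from h import *
s=sense();im=snap('wrist','w7');print(s['tool_pos'],s['tcp_rot'],s['time'],s['finger_gap'],s['grip_force'])
cv2.imwrite('pics/w7b.png',cv2.resize(cv2.imread('pics/w7.png')[0:260,60:460],None,fx=2,fy=2,interpolation=cv2.INTER_CUBIC))
E
```

```text
[465.94507952 173.0688643  149.82541455] [1.79997148e+02 1.03488000e-02 3.33409157e+01] 23.125 14.590624817195978 87.7085030078888
```

View pics/w7b.png

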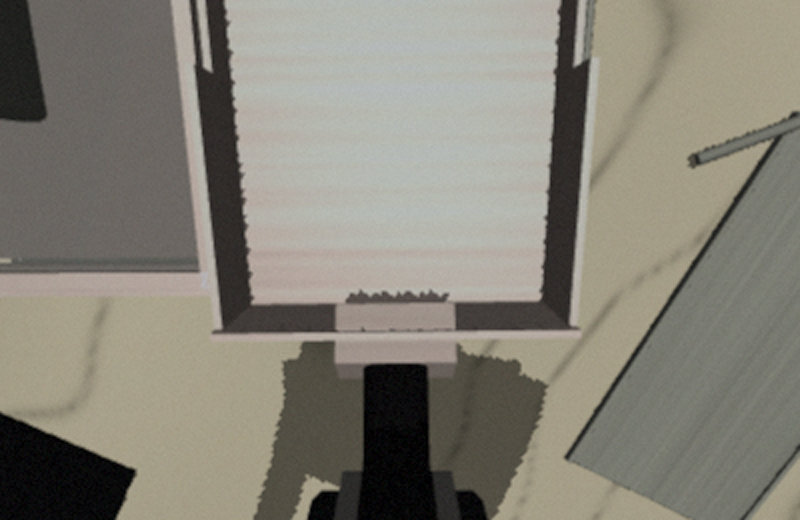

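Request:
{"op": "apply_moves", "data": {"deltas": [[0.16,0,-0.19,0,-0.95,0,0],[0.14,0,-0.2,0,-0.95,0,0],[0.12,0,-0.21,0,-0.95,0,0],[0.1,0,-0.22,0,-0.95,0,0],[0.08,0,-0.23,0,-0.95,0,0],[0.06,0,-0.24,0,-0.95,0,0],[0.04,0,-0.25,0,-0.95,0,0],[0.02,0,-0.25,0,-0.95,0,0]]}}

```text
time: 24.18
tool_pos: [496.2, 193.1, 197.0]
tcp_rot: [179.9, 34.9, 33.4]
ft_force: [-0.4, -0.9, -0.8]
finger_gap: 14.7
grip_force: 87.8
```

Request:
{"op": "apply_moves", "data": {"deltas": [[0,0,0,0,0,0,0],[0,0,0,0,0,0,0]]}}

```text
time: 24.42
tool_pos: [496.0, 192.8, 196.6]
tcp_rot: [180.0, 34.8, 33.4]
ft_force: [-0.5, 0.8, -0.9]
finger_gap: 14.3
grip_force: 87.8
```

```bash
cat >> h.py <<'E'
def lipnow(s=None):
    s=s or sense();Q=R.from_euler('xyz',s['tcp_rot'],degrees=True)*R.from_euler('x',180,degrees=True)
    l=s['tool_pos']+Q.apply([LX,0,-LZ]);b=R.from_euler('z',BY,degrees=True).inv().apply(l-BIN)
    print('lip bin',np.round(b,1),'rpy',np.round(s['tcp_rot'],1),'f',np.round(s['ft_force'],1),'t',s['time'],'gap',round(s['finger_gap'],1))
E
python3 - <<'E'
from h import *
s=sense();lipnow(s)
chain([inbin(-42,8,35,6),inbin(-33,2,35,2),inbin(0,1.5,25,5),inbin(30,1.5,13,5),inbin(56,1.5,1,5),inbin(80,1.5,0,4)],s)
E
```

```text
lip bin [-42.7   1.5  90.1] rpy [180.   34.8  33.4] f [-0.5  0.8 -0.9] t 24.425 gap 14.3
6 rows; first [0.26, 0.0, 0.37, 0.0, -0.01, 0.0] last [0.27, 0.0, 0.37, 0.0, -0.01, 0.0]
2 rows; first [0.18, 0.0, 0.0, 0.0, 0.0, 0.0] last [0.18, 0.0, 0.0, 0.0, 0.0, 0.0]
5 rows; first [0.17, 0.0, 0.03, 0.0, 0.44, 0.0] last [0.16, 0.0, 0.05, 0.0, 0.44, 0.0]
5 rows; first [0.17, 0.0, 0.1, 0.0, 0.52, 0.0] last [0.15, 0.0, 0.13, 0.0, 0.52, 0.0]
5 rows; first [0.16, 0.0, 0.15, 0.0, 0.52, 0.0] last [0.13, 0.0, 0.17, 0.0, 0.52, 0.0]
4 rows; first [0.2, 0.0, 0.02, 0.0, 0.05, 0.0] last [0.2, 0.0, 0.02, 0.0, 0.05, 0.0]
```

Lower along the ramp.

Request:
{"op": "apply_moves", "data": {"deltas": [[0.27,0,0.37,0,0,0,0],[0.27,0,0.37,0,0,0,0],[0.27,0,0.37,0,0,0,0],[0.27,0,0.37,0,0,0,0],[0.27,0,0.37,0,0,0,0],[0.27,0,0.37,0,0,0,0],[0,0,0,0,0,0,0],[0,0,0,0,0,0,0]]}}

```text
time: 25.42
tool_pos: [497.5, 193.9, 114.2]
tcp_rot: [-180.0, 34.8, 33.4]
ft_force: [0.5, -0.5, -1.2]
finger_gap: 14.4
grip_force: 87.8
```

Run:
```python
from h import *
s=sense();lipnow(s)
a=snap('side','s8');b=snap('top','t8');w=snap('wrist','w8')
o=np.zeros((600,800,3),np.uint8)
o[:384,:512]=w
o[:240,512:]=cv2.resize(b[95:230,85:247],(288,240))
o[260:600,512:]=cv2.resize(a[100:185,214:286],(288,340))
cv2.imwrite('pics/c8.png',o[:,:,::-1])
```

```text
lip bin [-41.    1.6   7.6] rpy [-180.    34.8   33.4] f [ 0.5 -0.5 -1.2] t 25.425 gap 14.4
```

View pics/c8.png

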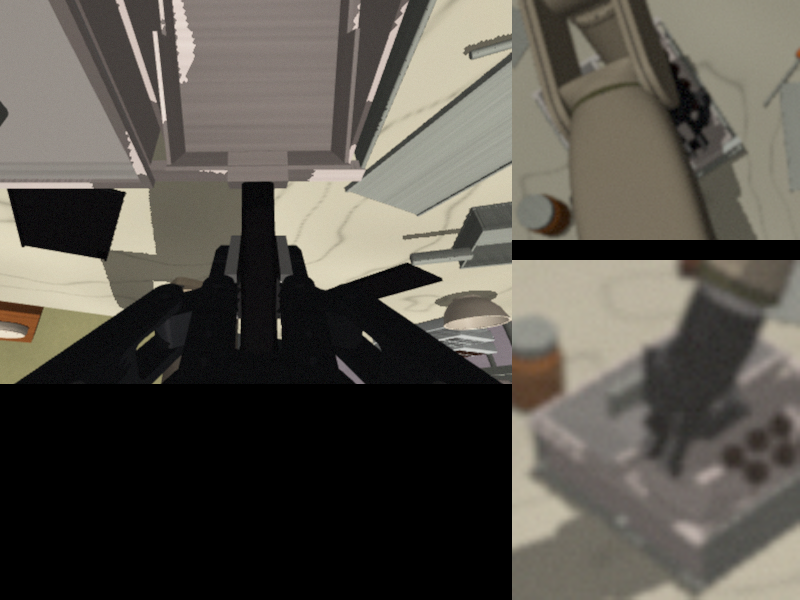

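Request:
{"op": "apply_moves", "data": {"deltas": [[0.16,0,0,0,0,0,0],[0.16,0,0,0,0,0,0],[0,0,0,0,0,0,0]]}}

```text
time: 25.95
tool_pos: [504.1, 198.3, 108.4]
tcp_rot: [-180.0, 34.9, 33.5]
ft_force: [-0.3, 0.0, -1.2]
finger_gap: 14.5
grip_force: 87.8
```

Request:
{"op": "apply_moves", "data": {"deltas": [[0,0,0.06,0,0,0,0],[0,0,0.06,0,0,0,0],[0,0,0,0,0,0,0]]}}

```text
time: 26.32
tool_pos: [503.1, 197.4, 107.3]
tcp_rot: [180.0, 34.7, 33.4]
ft_force: [2.0, 1.7, 6.4]
finger_gap: 14.6
grip_force: 88.7
```

Run:
```python
from h import *
lipnow()
```

```text
lip bin [-34.1   1.4   1. ] rpy [180.   34.7  33.4] f [2.  1.7 6.4] t 26.325 gap 14.6
```

Request:
{"op": "apply_moves", "data": {"deltas": [[0.17,0,0.02,0,0.44,0,0],[0.17,0,0.03,0,0.44,0,0],[0.17,0,0.04,0,0.44,0,0],[0.17,0,0.04,0,0.44,0,0],[0.17,0,0.05,0,0.44,0,0],[0,0,0,0,0,0,0]]}}

```text
time: 27.08
tool_pos: [518.4, 207.6, 88.8]
tcp_rot: [180.0, 24.7, 33.4]
ft_force: [0.5, 1.1, 1.3]
finger_gap: 14.4
grip_force: 87.9
```

Run:
```python
from h import *
s=sense();lipnow(s);chain([inbin(30,1.5,13,5),inbin(56,1.5,1,5),inbin(75,1.5,0,4)],s)
```

```text
lip bin [-0.9  1.6  0.4] rpy [180.   24.7  33.4] f [0.5 1.1 1.3] t 27.075 gap 14.4
5 rows; first [0.17, 0.0, 0.09, 0.0, 0.51, 0.01] last [0.15, 0.0, 0.12, 0.0, 0.51, 0.01]
5 rows; first [0.16, 0.0, 0.15, 0.0, 0.52, 0.0] last [0.13, 0.0, 0.17, 0.0, 0.52, 0.0]
4 rows; first [0.16, 0.0, 0.02, 0.0, 0.05, 0.0] last [0.15, 0.0, 0.02, 0.0, 0.05, 0.0]
```

Request:
{"op": "apply_moves", "data": {"deltas": [[0.17,0,0.09,0,0.51,0,0],[0.17,0,0.1,0,0.51,0,0],[0.16,0,0.11,0,0.51,0,0],[0.16,0,0.11,0,0.51,0,0],[0.15,0,0.12,0,0.51,0,0],[0,0,0,0,0,0,0]]}}

```text
time: 27.82
tool_pos: [532.5, 217.1, 65.0]
tcp_rot: [-180.0, 13.1, 33.4]
ft_force: [-0.1, 1.5, -0.8]
finger_gap: 14.5
grip_force: 87.9
```

Request:
{"op": "apply_moves", "data": {"deltas": [[0.16,0,0.15,0,0.52,0,0],[0.15,0,0.15,0,0.52,0,0],[0.15,0,0.16,0,0.52,0,0],[0.14,0,0.16,0,0.52,0,0],[0.13,0,0.17,0,0.52,0,0],[0,0,0,0,0,0,0]]}}

```text
time: 28.58
tool_pos: [547.8, 227.2, 38.2]
tcp_rot: [-180.0, 1.2, 33.4]
ft_force: [0.9, 1.0, 0.5]
finger_gap: 14.8
grip_force: 87.9
```

Run:
```python
from h import *
s=sense();lipnow(s);chain([inbin(75,1.5,0,4)],s)
a=snap('wrist','w9').astype(int)
m=((a.sum(2)<190)&(a[...,0]-a[...,2]>4)).astype(np.uint8)
n,l,st,c=cv2.connectedComponentsWithStats(m)
print([(st[i,4],c[i].round(),st[i,:4].tolist()) for i in range(1,n) if st[i,4]>150])
```

```text
lip bin [55.8  1.9 -0. ] rpy [-180.     1.2   33.4] f [0.9 1.  0.5] t 28.575 gap 14.8
4 rows; first [0.16, 0.01, 0.01, 0.0, 0.07, 0.01] last [0.16, 0.01, 0.01, 0.0, 0.07, 0.01]
[(np.int32(2866), array([97., 70.]), [67, 0, 61, 160]), (np.int32(2051), array([138.,  50.]), [115, 0, 45, 130]), (np.int32(7501), array([246.,  33.]), [163, 0, 173, 71]), (np.int32(463), array([384.,  13.]), [360, 0, 50, 31]), (np.int32(234), array([384.,  58.]), [367, 47, 36, 25]), (np.int32(164), array([376.,  77.]), [357, 66, 41, 22]), (np.int32(1186), array([152., 157.]), [133, 101, 40, 103]), (np.int32(1875), array([124., 226.]), [96, 151, 53, 158]), (np.int32(552), array([157., 231.]), [144, 203, 26, 67]), (np.int32(310), array([363., 251.]), [354, 231, 21, 45]), (np.int32(152), array([158., 273.]), [151, 256, 15, 32])]
```

Request:
{"op": "apply_moves", "data": {"deltas": [[0.16,0.01,0,0,0.07,0,0],[0.16,0.01,0,0,0.07,0,0],[0.16,0,0,0,0.07,0,0],[0.16,0,0,0,0.07,0,0],[0,0,0,0,0,0,0]]}}

```text
time: 29.25
tool_pos: [564.6, 237.5, 38.0]
tcp_rot: [180.0, -0.1, 33.4]
ft_force: [0.2, 0.2, -2.0]
finger_gap: 14.4
grip_force: 87.8
```

Request:
{"op": "apply_moves", "data": {"deltas": [[0.14,0,0,0,0,0,0],[0.14,0,0,0,0,0,0],[0.14,0,0,0,0,0,0],[0.1,0,0,0,0,0,0],[0,0,0,0,0,0,0]]}}

```text
time: 29.88
tool_pos: [576.3, 246.0, 37.4]
tcp_rot: [-179.9, 0.0, 33.5]
ft_force: [-4.7, -0.7, -0.9]
finger_gap: 14.5
grip_force: 88.1
```

Run:
```python
from h import *
s=sense();lipnow(s)
a=snap('wrist','w10').astype(int)
m=((a.sum(2)<190)&(a[...,0]-a[...,2]>4)).astype(np.uint8)[:200,160:350]
n,l,st,c=cv2.connectedComponentsWithStats(m)
print([(st[i,4],c[i].round(),st[i,:4].tolist()) for i in range(1,n) if st[i,4]>150])
cv2.imwrite('pics/c10.png',cv2.resize(a[:200,130:390].astype(np.uint8)[:,:,::-1],None,fx=3,fy=2.9))
```

```text
lip bin [90.5  2.1  2. ] rpy [-179.9    0.    33.5] f [-4.7 -0.7 -0.9] t 29.875 gap 14.5
[(np.int32(13095), array([92., 48.]), [9, 0, 175, 107])]
```

View pics/c10.png

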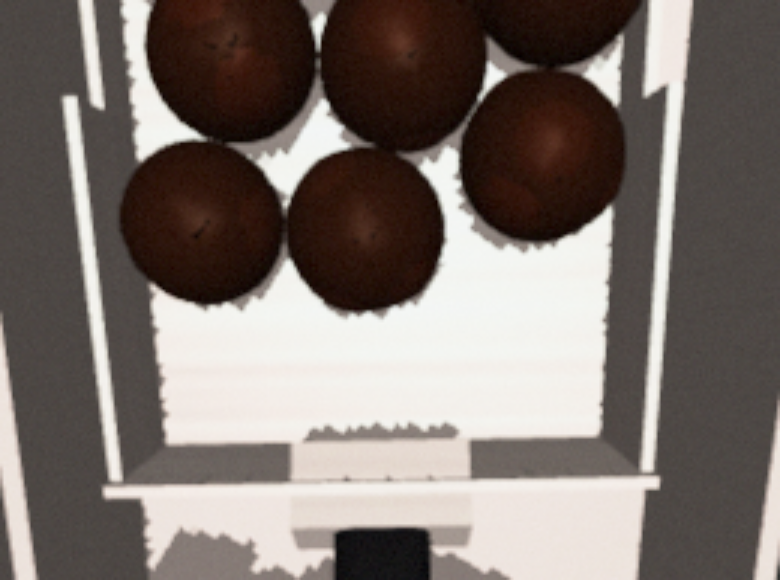

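Request:
{"op": "apply_moves", "data": {"deltas": [[0.1,0,0,0,0,0,0],[0.1,0,0,0,0,0,0],[0.05,0,0,0,0,0,0],[0,0,0,0,0,0,0]]}}

```text
time: 30.42
tool_pos: [584.2, 250.3, 38.3]
tcp_rot: [180.0, -0.2, 33.4]
ft_force: [-0.6, 0.7, -1.8]
finger_gap: 14.1
grip_force: 87.8
```

Run:
```python
from h import *
s=sense();lipnow(s)
# nose up about back of pan: back stays at bin x=lip-90 -> lip goes up 
def nu(xb,zb,th,n): # back edge at xb,zb
    c=np.cos(np.radians(th));q=np.sin(np.radians(th)); return inbin(xb+90*c,zb-90*q,th,n,2)
chain([nu(6,1.5,-14,6),nu(2,110,-14,6)],s)
```

```text
lip bin [99.5  1.2  3.4] rpy [180.   -0.2  33.4] f [-0.6  0.7 -1.8] t 30.425 gap 14.1
6 rows; first [-0.04, -0.01, 0.07, 0.0, 0.5, 0.0] last [-0.06, -0.01, 0.06, 0.0, 0.5, 0.0]
6 rows; first [0.12, 0.0, -0.59, 0.0, 0.0, 0.0] last [0.12, 0.0, -0.59, 0.0, 0.0, 0.0]
```

Request:
{"op": "apply_moves", "data": {"deltas": [[-0.05,0,0.05,0,0.5,0,0],[-0.05,0,0.05,0,0.5,0,0],[-0.05,0,0.05,0,0.5,0,0],[-0.05,0,0.05,0,0.5,0,0],[-0.06,0,0.05,0,0.5,0,0],[-0.06,0,0.05,0,0.5,0,0],[0,0,0,0,0,0,0],[0,0,0,0,0,0,0]]}}

```text
time: 31.42
tool_pos: [576.5, 245.0, 28.5]
tcp_rot: [180.0, -13.8, 33.4]
ft_force: [-6.0, -3.1, 1.3]
finger_gap: 14.7
grip_force: 88.2
```

```bash
cat > blobs.py <<'E'
from h import *
import sys
def balls(name,f,roi,mn,r):
    a=snap(name,f)
    x0,x1,y0,y1=roi;b=a[y0:y1,x0:x1].astype(int)
    m=((b.sum(2)<200)&(b[...,0]-b[...,2]>6)).astype(np.uint8)
    d=cv2.distanceTransform(m,cv2.DIST_L2,5)
    pk=(d==cv2.dilate(d,np.ones((2*r+1,2*r+1))))&(d>mn)
    n,l,st,c=cv2.connectedComponentsWithStats(pk.astype(np.uint8))
    return [(int(c[i][0]+x0),int(c[i][1]+y0),round(float(d[l==i].max()),1)) for i in range(1,n)]
E
python3 - <<'E'
from blobs import *
lipnow();print(balls('wrist','w11',(150,366,0,200),12,10))
E
```

```text
lip bin [91.9  1.  25.3] rpy [180.  -13.8  33.4] f [-6.  -3.1  1.3] t 31.425 gap 14.7
[(243, 0, 15.0), (237, 37, 18.0), (316, 55, 27.4), (197, 62, 27.2), (262, 89, 17.4), (201, 118, 25.0), (252, 128, 22.6), (308, 130, 24.6)]
```

Request:
{"op": "apply_moves", "data": {"deltas": [[0.02,0,-0.2,0,0,0,0],[0.05,0,-0.3,0,0,0,0],[0.1,0,-0.5,0,0,0,0],[0.12,0,-0.6,0,0,0,0],[0.15,0,-0.6,0,0,0,0],[0.15,0,-0.6,0,0,0,0],[0.15,0,-0.6,0,0,0,0],[0,0,0,0,0,0,0]]}}

```text
time: 32.48
tool_pos: [575.7, 244.2, 135.4]
tcp_rot: [179.9, -14.1, 33.5]
ft_force: [-0.2, -1.1, -1.6]
finger_gap: 14.3
grip_force: 88.0
```

Run:
```python
from blobs import *
s=sense();lipnow(s);print(s['ft_force'],balls('wrist','w12',(150,366,0,200),12,10))
print(balls('side','s12',(215,330,110,190),1.5,2))
```

```text
lip bin [ 90.7   0.8 133. ] rpy [179.9 -14.1  33.5] f [-0.2 -1.1 -1.6] t 32.475 gap 14.3
[-0.1981549  -1.06480939 -1.61596585] [(238, 22, 27.2), (316, 55, 27.4), (196, 62, 27.2), (264, 76, 26.0), (201, 119, 24.8), (252, 128, 22.6), (308, 130, 24.6)]
[(260, 110, 2.0), (275, 124, 2.8), (280, 125, 3.2), (281, 128, 3.2), (266, 150, 2.2)]
```

```bash
cat >> h.py <<'E'
TR=np.array([538.,-190.7,0.]);TY=-40.
def trw(x,y,z): return TR+R.from_euler('z',TY,degrees=True).apply([x,y,z])
def intray(xl,zl,th,n,yl=0): return (scoop_tcp(trw(xl,yl,zl),th,TY),[180,th,TY],n)
E
python3 - <<'E'
from h import *
np.set_printoptions(precision=1,suppress=True)
s6=dict(tool_pos=np.array([488.4,4.5,179.8]),tcp_rot=[180,0,7.1]);C=cam('wrist',s6)
P=plane(C,[(490,48),(357,153),(424,228)],32);print('rim',P,plane(C,[(345,237)],41))
d=P[0]-P[1];print(np.degrees(np.arctan2(d[1],d[0])),np.linalg.norm(d),np.linalg.norm(P[1]-P[2]),'center',(P[0]+P[2])/2, 'handle end expect',TR+R.from_euler('z',TY,degrees=True).apply([-147,0,41]))
a=cv2.imread('pics/top0.png').astype(int);b=snap('top','t13')[:,:,::-1].astype(int)
D=np.abs(a-b).sum(2)>90
print('tray diff px',D[140:225,280:360].sum(), 'plate region',D[130:210,230:280].sum())
s=sense()
q=intray(-20,110,-14,1)[0]
print(q)
chain([(q,[180,-14,33.4],16),(q,[180,-14,TY],18),intray(-20,40,-14,4)],s)
E
```

```text
rim [[ 630.9 -194.7   32. ]
 [ 518.6  -94.6   32. ]
 [ 444.  -188.8   32. ]] [[426.4 -99.7  41. ]]
-41.72412987072744 150.41761018627795 120.12862010608276 center [ 537.4 -191.8   32. ] handle end expect [425.4 -96.2  41. ]
tray diff px 0 plate region 242
[420.2 -91.9 100.8]
16 rows; first [-0.65, 0.41, -0.09, 0.0, 0.0, 0.0] last [-0.65, 0.41, -0.1, 0.0, 0.0, 0.0]
18 rows; first [0.0, 0.0, 0.0, -0.22, 0.0, 0.86] last [0.0, 0.0, 0.0, -0.22, 0.0, 0.86]
4 rows; first [-0.14, 0.0, 0.57, 0.0, 0.0, 0.0] last [-0.14, 0.0, 0.57, 0.0, 0.0, 0.0]
```

Request:
{"op": "apply_moves", "data": {"deltas": [[-0.3,0.2,-0.1,0,0,0,0],[-0.5,0.32,-0.1,0,0,0,0],[-0.65,0.41,-0.1,0,0,0,0],[-0.65,0.41,-0.1,0,0,0,0],[-0.65,0.41,-0.1,0,0,0,0],[-0.65,0.41,-0.1,0,0,0,0],[-0.65,0.41,-0.1,0,0,0,0],[-0.65,0.41,-0.1,0,0,0,0]]}}

```text
time: 33.62
tool_pos: [503.1, 89.0, 121.4]
tcp_rot: [180.0, -13.9, 33.4]
ft_force: [0.2, 0.6, -2.5]
finger_gap: 14.6
grip_force: 87.9
```

Request:
{"op": "apply_moves", "data": {"deltas": [[-0.65,0.41,-0.1,0,0,0,0],[-0.65,0.41,-0.1,0,0,0,0],[-0.65,0.41,-0.1,0,0,0,0],[-0.65,0.41,-0.1,0,0,0,0],[-0.65,0.41,-0.1,0,0,0,0],[-0.65,0.41,-0.1,0,0,0,0],[-0.65,0.41,-0.1,0,0,0,0],[-0.5,0.32,-0.08,0,0,0,0]]}}

```text
time: 34.62
tool_pos: [428.3, -74.7, 107.7]
tcp_rot: [180.0, -13.9, 33.4]
ft_force: [-0.0, 1.3, -2.5]
finger_gap: 14.3
grip_force: 87.9
```

Request:
{"op": "apply_moves", "data": {"deltas": [[-0.3,0.2,-0.08,0,0,0,0],[0,0,0,-0.08,0,0.3,0],[0,0,0,-0.15,0,0.6,0],[0,0,0,-0.22,0,0.86,0],[0,0,0,-0.22,0,0.86,0],[0,0,0,-0.22,0,0.86,0],[0,0,0,-0.22,0,0.86,0],[0,0,0,-0.22,0,0.86,0]]}}

```text
time: 35.62
tool_pos: [425.2, -82.9, 108.4]
tcp_rot: [179.8, -14.0, 8.7]
ft_force: [-0.3, 0.1, -3.0]
finger_gap: 14.7
grip_force: 87.9
```

Request:
{"op": "apply_moves", "data": {"deltas": [[0,0,0,-0.22,0,0.86,0],[0,0,0,-0.22,0,0.86,0],[0,0,0,-0.22,0,0.86,0],[0,0,0,-0.22,0,0.86,0],[0,0,0,-0.22,0,0.86,0],[0,0,0,-0.22,0,0.86,0],[0,0,0,-0.22,0,0.86,0],[0,0,0,-0.22,0,0.86,0]]}}

```text
time: 36.62
tool_pos: [425.2, -82.7, 108.4]
tcp_rot: [179.7, -14.1, -23.8]
ft_force: [0.1, 0.2, -2.1]
finger_gap: 14.0
grip_force: 87.9
```

Request:
{"op": "apply_moves", "data": {"deltas": [[0,0,0,-0.22,0,0.86,0],[0,0,0,-0.22,0,0.86,0],[0,0,0,-0.22,0,0.86,0],[0,0,0,-0.1,0,0.4,0],[0,0,0,0,0,0,0]]}}

```text
time: 37.25
tool_pos: [425.2, -82.7, 108.3]
tcp_rot: [179.6, -14.2, -37.7]
ft_force: [-0.8, -0.6, -2.4]
finger_gap: 14.6
grip_force: 87.9
```

```bash
sed -i 's/^TR=.*/TR=np.array([537.7,-191.2,0.]);TY=-40.5/' h.py
python3 - <<'E'
from blobs import *
s=sense();print(s['tool_pos'],s['tcp_rot'],s['time']);print(balls('wrist','w14',(150,366,0,200),12,10))
chain([intray(-20,40,-14,5),intray(-20,24,0,5),intray(-20,22,14,14),intray(-24,30,34,10)],s)
E
```

```text
[425.20337039 -82.70415733 108.32032185] [179.59839974 -14.184171   -37.67961076] 37.25
[(236, 20, 27.4), (196, 62, 26.2), (315, 73, 26.4), (260, 76, 25.8), (200, 119, 25.0), (252, 128, 22.6), (304, 130, 24.6)]
5 rows; first [-0.12, 0.06, 0.5, -0.01, -0.01, 0.12] last [-0.11, 0.06, 0.51, -0.01, -0.01, 0.12]
5 rows; first [0.04, 0.0, -0.1, 0.0, -0.61, 0.0] last [0.02, 0.0, -0.11, 0.0, -0.61, 0.0]
14 rows; first [0.02, 0.0, -0.07, 0.0, -0.22, 0.0] last [0.01, 0.0, -0.07, 0.0, -0.22, 0.0]
10 rows; first [0.03, 0.0, -0.17, 0.0, -0.44, 0.0] last [-0.02, 0.0, -0.17, 0.0, -0.44, 0.0]
```

Run:
```python
from h import *
chain([intray(-25,78,-14,3),intray(-25,56,-6,4),intray(-25,27,15,5),intray(-27,34,36,10)])
```

```text
3 rows; first [-0.14, 0.1, 0.42, -0.02, -0.01, 0.2] last [-0.14, 0.1, 0.42, -0.02, -0.01, 0.2]
4 rows; first [-0.01, 0.0, 0.03, 0.0, -0.44, 0.0] last [0.0, 0.0, 0.03, 0.0, -0.44, 0.0]
5 rows; first [0.09, 0.0, -0.11, 0.0, -0.92, 0.0] last [0.06, 0.0, -0.14, 0.0, -0.92, 0.0]
10 rows; first [0.04, 0.0, -0.17, 0.0, -0.46, 0.0] last [-0.01, 0.0, -0.18, 0.0, -0.46, 0.0]
```

Request:
{"op": "apply_moves", "data": {"deltas": [[-0.14,0.1,0.42,-0.02,0,0.2,0],[-0.14,0.1,0.42,-0.02,0,0.2,0],[-0.14,0.1,0.42,-0.02,0,0.2,0],[0,0,0,0,0,0,0],[-0.01,0,0.03,0,-0.44,0,0],[0,0,0.03,0,-0.44,0,0],[0,0,0.03,0,-0.44,0,0],[0,0,0.03,0,-0.44,0,0]]}}

```text
time: 38.3
tool_pos: [417.9, -89.4, 65.6]
tcp_rot: [-180.0, -6.1, -40.5]
ft_force: [0.0, -0.5, -2.2]
finger_gap: 14.2
grip_force: 87.9
```

Request:
{"op": "apply_moves", "data": {"deltas": [[0.09,0,-0.11,0,-0.92,0,0],[0.08,0,-0.12,0,-0.92,0,0],[0.08,0,-0.12,0,-0.92,0,0],[0.07,0,-0.13,0,-0.92,0,0],[0.06,0,-0.14,0,-0.92,0,0],[0,0,0,0,0,0,0],[0,0,0,0,0,0,0],[0,0,0,0,0,0,0]]}}

```text
time: 39.3
tool_pos: [426.8, -97.0, 83.6]
tcp_rot: [180.0, 14.8, -40.5]
ft_force: [1.1, -0.1, 0.0]
finger_gap: 14.8
grip_force: 87.9
```

Request:
{"op": "apply_moves", "data": {"deltas": [[0.04,0,-0.17,0,-0.46,0,0],[0.03,0,-0.17,0,-0.46,0,0],[0.03,0,-0.17,0,-0.46,0,0],[0.02,0,-0.17,0,-0.46,0,0],[0.02,0,-0.18,0,-0.46,0,0],[0.01,0,-0.18,0,-0.46,0,0],[0,0,-0.18,0,-0.46,0,0],[0,0,-0.18,0,-0.46,0,0]]}}

```text
time: 40.3
tool_pos: [442.0, -110.0, 120.9]
tcp_rot: [180.0, 31.8, -40.5]
ft_force: [-0.2, -0.3, -1.2]
finger_gap: 14.6
grip_force: 88.0
```

Request:
{"op": "apply_moves", "data": {"deltas": [[0,0,-0.18,0,-0.46,0,0],[0,0,-0.18,0,-0.46,0,0],[0,0,0,0,0,0,0],[0,0,0,0,0,0,0],[0,0,0,0,0,0,0]]}}

```text
time: 40.92
tool_pos: [446.4, -113.8, 129.8]
tcp_rot: [180.0, 36.0, -40.5]
ft_force: [-0.2, -0.4, -0.7]
finger_gap: 14.4
grip_force: 88.0
```

Run:
```python
from blobs import *
s=sense();print(s['tool_pos'],s['tcp_rot'],s['time'],s['ft_force'])
print(balls('wrist','w15',(130,386,0,200),9,8))
print('side tray',balls('side','s15',(230,330,210,290),2,2));print('side bin',balls('side','s15b',(215,330,110,190),2,2))
# TCP/lip px check in side, and tray corners
C=cam('side');print(proj(C,[trw(x,y,32) for x,y in((75,57),(75,-57),(-75,-57),(-75,57))]).round())
```

```text
[ 446.36924593 -113.83127919  129.78812191] [179.97995944  35.98188705 -40.53942093] 40.925 [-0.19672283 -0.38014411 -0.74882273]
[]
side tray [(292, 243, 3.0), (274, 248, 3.2), (282, 249, 2.8), (296, 248, 2.8), (271, 252, 2.8), (281, 256, 3.6), (288, 261, 2.2)]
side bin [(306, 189, 5.2)]
[[305. 242.]
 [290. 266.]
 [252. 248.]
 [268. 225.]]
```

Run:
```python
from h import *
s=sense();p=s['tool_pos']
chain([(p+[0,0,70],[180,36,-40.5],3),([430,-60,250],[180,0,-40.5],8),([430,20,250],[180,0,0],9)])
```

```text
3 rows; first [-0.46, 0.0, -0.63, 0.0, 0.0, 0.0] last [-0.46, 0.0, -0.63, 0.0, 0.0, 0.0]
8 rows; first [-0.28, -0.13, -0.05, 0.0, 0.98, 0.0] last [-0.21, -0.13, -0.19, 0.0, 0.98, 0.0]
9 rows; first [-0.19, -0.23, 0.0, 0.0, 0.0, -0.98] last [-0.02, -0.3, 0.0, 0.0, 0.0, -0.98]
```

Request:
{"op": "apply_moves", "data": {"deltas": [[-0.46,0,-0.63,0,0,0,0],[-0.46,0,-0.63,0,0,0,0],[-0.46,0,-0.63,0,0,0,0],[-0.28,-0.13,-0.05,0,0.98,0,0],[-0.27,-0.13,-0.07,0,0.98,0,0],[-0.26,-0.13,-0.09,0,0.98,0,0],[-0.25,-0.13,-0.11,0,0.98,0,0],[-0.24,-0.13,-0.13,0,0.98,0,0]]}}

```text
time: 42.08
tool_pos: [437.2, -80.3, 230.3]
tcp_rot: [-180.0, 13.4, -40.6]
ft_force: [0.4, -0.3, -0.2]
finger_gap: 14.6
grip_force: 88.0
```

Request:
{"op": "apply_moves", "data": {"deltas": [[-0.23,-0.13,-0.15,0,0.98,0,0],[-0.22,-0.13,-0.17,0,0.98,0,0],[-0.21,-0.13,-0.19,0,0.98,0,0],[-0.18,-0.23,0,0,0,-0.98,0],[-0.16,-0.24,0,0,0,-0.98,0],[-0.14,-0.25,0,0,0,-0.98,0],[-0.12,-0.26,0,0,0,-0.98,0],[-0.1,-0.27,0,0,0,-0.98,0]]}}

```text
time: 43.08
tool_pos: [433.3, -16.8, 248.2]
tcp_rot: [-180.0, 0.1, -17.9]
ft_force: [0.1, -0.9, -1.7]
finger_gap: 14.3
grip_force: 87.9
```

Request:
{"op": "apply_moves", "data": {"deltas": [[-0.08,-0.28,0,0,0,-0.98,0],[-0.06,-0.28,0,0,0,-0.98,0],[-0.04,-0.29,0,0,0,-0.98,0],[-0.02,-0.3,0,0,0,-0.98,0],[0,0,0,0,0,0,0],[0,0,0,0,0,0,0]]}}

```text
time: 43.82
tool_pos: [434.3, 17.7, 248.2]
tcp_rot: [-180.0, 0.1, -0.2]
ft_force: [-0.1, -0.2, -0.6]
finger_gap: 14.4
grip_force: 87.9
```

Run:
```python
from blobs import *
np.set_printoptions(precision=1,suppress=True)
s=sense();print(s['tool_pos'],s['tcp_rot'],s['time'])
print('wrist',balls('wrist','w16',(0,512,0,250),5,5))
for n,f in (('top','t16'),('side','s16')):
    C=cam(n)
    for nm,fn,xs,ys,z in(('tray',trw,(-82,82),(-65,65),17),('bin',binw,(-125,125),(-58,58),14)):
        q=proj(C,[fn(x,y,z) for x in xs for y in ys]);r=(int(q[:,0].min())-3,int(q[:,0].max())+4,int(q[:,1].min())-3,int(q[:,1].max())+4)
        b=balls(n,f+nm,r,2,2)
        O=binw(0,0,0) if nm=='bin' else TR; Y=BY if nm=='bin' else TY; zz=26 if nm=='bin' else 17
        P=R.from_euler('z',Y,degrees=True).inv().apply(plane(C,[(u[0],u[1]) for u in b],zz)-O) if b else []
        print(n,nm,r,[(u,p[:2].round().tolist()) for u,p in zip(b,P)])
```

```text
[434.3  17.7 248.2] [-180.     0.1   -0.2] 43.825
wrist [(461, 6, 12.4), (0, 13, 11.8), (437, 17, 10.6), (496, 48, 11.2), (447, 53, 11.2), (470, 65, 11.2), (432, 80, 11.0), (447, 96, 10.8)]
top tray (283, 355, 142, 214) [((324, 158, 3.6), [59.0, 28.0]), ((316, 161, 3.6), [35.0, 41.0]), ((340, 171, 3.6), [59.0, -37.0]), ((322, 173, 3.6), [17.0, 2.0]), ((332, 177, 3.6), [27.0, -30.0]), ((319, 182, 3.6), [-12.0, -9.0]), ((326, 188, 4.0), [-13.0, -38.0])]
top bin (136, 215, 110, 200) [((185, 149, 3.6), [-2.0, -35.0]), ((178, 153, 3.6), [-1.0, -10.0]), ((164, 160, 3.6), [4.0, 39.0])]
side tray (245, 311, 222, 275) [((292, 244, 3.0), [35.0, 38.0]), ((273, 248, 2.2), [-16.0, -11.0]), ((283, 249, 2.8), [17.0, 3.0]), ((295, 248, 2.2), [51.0, 28.0]), ((272, 251, 2.2), [-12.0, -23.0]), ((281, 256, 2.8), [25.0, -26.0])]
side bin (238, 306, 132, 181) []
```

Seven are in the tray and three are left in the bin (x about 0). Second scoop.

Run:
```python
from h import *
s=sense();q=inbin(-42,90,35,1)[0]
chain([(q,[180,0,0],8),(q,[180,0,BY],8),(q,[180,35,BY],8),inbin(-42,9,35,6)])
```

```text
8 rows; first [0.26, -0.73, 0.21, 0.0, 0.0, 0.0] last [0.26, -0.73, 0.21, 0.0, 0.0, 0.0]
8 rows; first [0.0, 0.0, 0.0, 0.0, 0.0, -0.91] last [0.0, 0.0, 0.0, 0.0, 0.0, -0.91]
8 rows; first [0.0, 0.0, 0.0, 0.0, -0.95, 0.0] last [0.0, 0.0, 0.0, 0.0, -0.95, 0.0]
6 rows; first [0.26, 0.0, 0.37, 0.0, 0.0, 0.0] last [0.26, 0.0, 0.37, 0.0, 0.0, 0.0]
```

Request:
{"op": "apply_moves", "data": {"deltas": [[0.26,-0.73,0.2,0,0,0,0],[0.26,-0.73,0.2,0,0,0,0],[0.26,-0.73,0.2,0,0,0,0],[0.26,-0.73,0.2,0,0,0,0],[0.26,-0.73,0.2,0,0,0,0],[0.26,-0.73,0.2,0,0,0,0],[0.26,-0.73,0.2,0,0,0,0],[0.26,-0.73,0.2,0,0,0,0]]}}

```text
time: 45.08
tool_pos: [497.4, 193.6, 199.9]
tcp_rot: [-180.0, 0.1, -0.2]
ft_force: [0.8, -0.4, -0.3]
finger_gap: 14.6
grip_force: 88.0
```

Request:
{"op": "apply_moves", "data": {"deltas": [[0,0,0,0,0,-0.91,0],[0,0,0,0,0,-0.91,0],[0,0,0,0,0,-0.91,0],[0,0,0,0,0,-0.91,0],[0,0,0,0,0,-0.91,0],[0,0,0,0,0,-0.91,0],[0,0,0,0,0,-0.91,0],[0,0,0,0,0,-0.91,0]]}}

```text
time: 46.08
tool_pos: [497.2, 192.8, 200.1]
tcp_rot: [-179.9, 0.1, 33.4]
ft_force: [-0.0, 0.3, -1.6]
finger_gap: 14.3
grip_force: 88.0
```

Request:
{"op": "apply_moves", "data": {"deltas": [[0,0,0,0,-0.95,0,0],[0,0,0,0,-0.95,0,0],[0,0,0,0,-0.95,0,0],[0,0,0,0,-0.95,0,0],[0,0,0,0,-0.95,0,0],[0,0,0,0,-0.95,0,0],[0,0,0,0,-0.95,0,0],[0,0,0,0,-0.95,0,0]]}}

```text
time: 47.08
tool_pos: [497.5, 193.0, 200.0]
tcp_rot: [-179.9, 35.0, 33.3]
ft_force: [0.5, 0.4, -1.7]
finger_gap: 14.2
grip_force: 88.0
```

Request:
{"op": "apply_moves", "data": {"deltas": [[0,0,0,0,0,0,0],[0,0,0,0,0,0,0]]}}

```text
time: 47.32
tool_pos: [497.4, 193.0, 200.2]
tcp_rot: [-179.9, 34.8, 33.3]
ft_force: [-0.4, -0.3, -0.7]
finger_gap: 14.7
grip_force: 88.0
```

Run:
```python
from h import *
lipnow();chain([inbin(-42,9,35,6)])
```

```text
lip bin [-41.4   0.7  93.6] rpy [-179.9   34.8   33.3] f [-0.4 -0.3 -0.7] t 47.325 gap 14.7
6 rows; first [0.27, 0.0, 0.39, 0.0, -0.01, 0.0] last [0.27, 0.0, 0.38, 0.0, -0.01, 0.0]
```

Request:
{"op": "apply_moves", "data": {"deltas": [[0.26,0,0.39,0,0,0,0],[0.26,0,0.39,0,0,0,0],[0.26,0,0.39,0,0,0,0],[0.26,0,0.39,0,0,0,0],[0.26,0,0.39,0,0,0,0],[0.26,0,0.39,0,0,0,0],[0.16,0,0,0,0,0,0],[0.16,0,0,0,0,0,0]]}}

```text
time: 48.32
tool_pos: [502.4, 196.6, 109.9]
tcp_rot: [-179.9, 34.9, 33.3]
ft_force: [0.1, 0.4, -1.1]
finger_gap: 14.6
grip_force: 88.1
```

Request:
{"op": "apply_moves", "data": {"deltas": [[0,0,0,0,0,0,0],[0,0,0,0,0,0,0]]}}

```text
time: 48.58
tool_pos: [502.2, 196.5, 110.3]
tcp_rot: [-179.9, 34.9, 33.3]
ft_force: [-0.3, -0.7, -1.7]
finger_gap: 14.4
grip_force: 88.1
```

Run:
```python
from h import *
s=sense();lipnow(s);chain([inbin(0,1,25,6),inbin(30,1,13,6),inbin(56,1,1,6),inbin(98,1.5,0,10)],s)
```

```text
lip bin [-35.7   1.    3.6] rpy [-179.9   34.9   33.3] f [-0.3 -0.7 -1.7] t 48.575 gap 14.4
6 rows; first [0.16, 0.0, 0.03, 0.0, 0.36, 0.0] last [0.15, 0.0, 0.05, 0.0, 0.36, 0.0]
6 rows; first [0.14, 0.0, 0.08, 0.0, 0.44, 0.0] last [0.12, 0.0, 0.11, 0.0, 0.44, 0.0]
6 rows; first [0.13, 0.0, 0.12, 0.0, 0.44, 0.0] last [0.11, 0.0, 0.14, 0.0, 0.44, 0.0]
10 rows; first [0.14, 0.0, 0.0, 0.0, 0.02, 0.0] last [0.14, 0.0, 0.01, 0.0, 0.02, 0.0]
```

Request:
{"op": "apply_moves", "data": {"deltas": [[0.16,0,0.04,0,0.36,0,0],[0.16,0,0.04,0,0.36,0,0],[0.16,0,0.04,0,0.36,0,0],[0.15,0,0.05,0,0.36,0,0],[0.15,0,0.05,0,0.36,0,0],[0.15,0,0.05,0,0.36,0,0],[0,0,0,0,0,0,0]]}}

```text
time: 49.45
tool_pos: [519.0, 207.5, 89.3]
tcp_rot: [-179.9, 24.9, 33.3]
ft_force: [0.7, 0.8, -0.3]
finger_gap: 14.4
grip_force: 88.2
```

Request:
{"op": "apply_moves", "data": {"deltas": [[0.14,0,0.08,0,0.44,0,0],[0.14,0,0.09,0,0.44,0,0],[0.13,0,0.09,0,0.44,0,0],[0.13,0,0.1,0,0.44,0,0],[0.13,0,0.11,0,0.44,0,0],[0.12,0,0.11,0,0.44,0,0],[0,0,0,0,0,0,0]]}}

```text
time: 50.32
tool_pos: [532.3, 216.3, 64.6]
tcp_rot: [-179.9, 12.9, 33.3]
ft_force: [-0.0, -0.3, 0.3]
finger_gap: 14.6
grip_force: 88.2
```

Request:
{"op": "apply_moves", "data": {"deltas": [[0.13,0,0.12,0,0.44,0,0],[0.13,0,0.12,0,0.44,0,0],[0.12,0,0.13,0,0.44,0,0],[0.12,0,0.13,0,0.44,0,0],[0.12,0,0.14,0,0.44,0,0],[0.11,0,0.14,0,0.44,0,0],[0,0,0,0,0,0,0]]}}

```text
time: 51.2
tool_pos: [547.4, 226.4, 38.0]
tcp_rot: [-179.9, 0.9, 33.2]
ft_force: [0.6, 0.1, -0.7]
finger_gap: 14.7
grip_force: 88.2
```

Run:
```python
from blobs import *
s=sense();lipnow(s);print(balls('wrist','w17',(150,366,0,200),12,10));chain([inbin(98,1,0,10)],s)
```

```text
lip bin [55.2  1.1  0.6] rpy [-179.9    0.9   33.2] f [ 0.6  0.1 -0.7] t 51.2 gap 14.7
[]
10 rows; first [0.14, 0.0, 0.0, 0.0, 0.02, 0.0] last [0.14, 0.0, 0.01, 0.0, 0.02, 0.0]
```

Request:
{"op": "apply_moves", "data": {"deltas": [[0.14,0,0,0,0.02,0,0],[0.14,0,0,0,0.02,0,0],[0.14,0,0,0,0.02,0,0],[0.14,0,0,0,0.02,0,0],[0.14,0,0,0,0.02,0,0],[0.14,0,0,0,0.02,0,0],[0.14,0,0,0,0.02,0,0],[0.14,0,0,0,0.02,0,0]]}}

```text
time: 52.25
tool_pos: [576.1, 245.1, 38.0]
tcp_rot: [-179.9, 0.1, 33.3]
ft_force: [-0.5, -0.3, -1.7]
finger_gap: 14.7
grip_force: 88.0
```

Request:
{"op": "apply_moves", "data": {"deltas": [[0.12,0,0,0,0.02,0,0],[0.1,0,0,0,0,0,0],[0.06,0,0,0,0,0,0],[0.04,0,0,0,0,0,0],[0,0,0,0,0,0,0]]}}

```text
time: 52.88
tool_pos: [584.2, 250.3, 38.2]
tcp_rot: [-179.9, -0.1, 33.3]
ft_force: [0.8, -0.1, -1.8]
finger_gap: 14.5
grip_force: 88.0
```

Run:
```python
from blobs import *
s=sense();lipnow(s);print(balls('wrist','w18',(150,366,0,200),7,10))
```

```text
lip bin [99.5  0.9  2.9] rpy [-1.799e+02 -1.000e-01  3.330e+01] f [ 0.8 -0.1 -1.8] t 52.875 gap 14.5
[]
```

Request:
{"op": "apply_moves", "data": {"deltas": [[-0.05,0,0.05,0,0.5,0,0],[-0.05,0,0.05,0,0.5,0,0],[-0.05,0,0.05,0,0.5,0,0],[-0.05,0,0.05,0,0.5,0,0],[-0.06,0,0.05,0,0.5,0,0],[-0.06,0,0.05,0,0.5,0,0],[0,0,0,0,0,0,0],[0,0,0,0,0,0,0]]}}

```text
time: 53.92
tool_pos: [576.4, 245.2, 28.3]
tcp_rot: [-179.9, -13.7, 33.2]
ft_force: [-6.9, -4.4, 2.1]
finger_gap: 14.6
grip_force: 88.3
```

Request:
{"op": "apply_moves", "data": {"deltas": [[0,0,0,0,0,0,0],[0,0,0,0,0,0,0],[0,0,0,0,0,0,0]]}}

```text
time: 54.3
tool_pos: [576.4, 245.2, 28.1]
tcp_rot: [-179.9, -13.7, 33.2]
ft_force: [-6.5, -2.9, 2.2]
finger_gap: 14.4
grip_force: 88.4
```

Run:
```python
from blobs import *
s=sense();lipnow(s);print(balls('wrist','w19',(150,366,0,200),7,10))
```

```text
lip bin [91.9  0.9 24.5] rpy [-179.9  -13.7   33.2] f [-6.5 -2.9  2.2] t 54.3 gap 14.4
[]
```

Run:
```python
from h import *
chain([inbin(88,45,-8,4),inbin(0,50,20,8),inbin(-42,40,35,5),inbin(-42,9,35,3)])
```

```text
4 rows; first [0.03, 0.0, -0.28, 0.0, -0.31, 0.0] last [0.01, 0.0, -0.28, 0.0, -0.31, 0.0]
8 rows; first [-0.25, 0.0, -0.32, 0.0, -0.76, 0.0] last [-0.36, 0.0, -0.19, 0.0, -0.76, 0.0]
5 rows; first [-0.17, 0.0, -0.06, 0.0, -0.65, 0.0] last [-0.18, 0.0, -0.03, 0.0, -0.65, 0.0]
3 rows; first [0.2, 0.0, 0.28, 0.0, 0.0, 0.0] last [0.2, 0.0, 0.28, 0.0, 0.0, 0.0]
```

Request:
{"op": "apply_moves", "data": {"deltas": [[0.03,0,-0.28,0,-0.31,0,0],[0.02,0,-0.28,0,-0.31,0,0],[0.02,0,-0.28,0,-0.31,0,0],[0.01,0,-0.28,0,-0.31,0,0],[-0.25,0,-0.32,0,-0.76,0,0],[-0.27,0,-0.3,0,-0.76,0,0],[-0.29,0,-0.28,0,-0.76,0,0],[-0.3,0,-0.26,0,-0.76,0,0]]}}

```text
time: 55.35
tool_pos: [544.6, 224.1, 95.8]
tcp_rot: [-180.0, 5.9, 33.3]
ft_force: [-0.6, -0.9, -1.1]
finger_gap: 14.7
grip_force: 88.0
```

Request:
{"op": "apply_moves", "data": {"deltas": [[-0.31,0,-0.25,0,-0.76,0,0],[-0.33,0,-0.23,0,-0.76,0,0],[-0.35,0,-0.21,0,-0.76,0,0],[-0.36,0,-0.19,0,-0.76,0,0],[-0.17,0,-0.06,0,-0.65,0,0],[-0.17,0,-0.05,0,-0.65,0,0],[-0.18,0,-0.04,0,-0.65,0,0],[-0.18,0,-0.03,0,-0.65,0,0]]}}

```text
time: 56.35
tool_pos: [501.4, 195.8, 142.6]
tcp_rot: [-180.0, 31.7, 33.3]
ft_force: [-0.4, 0.2, -1.7]
finger_gap: 14.8
grip_force: 88.0
```

Request:
{"op": "apply_moves", "data": {"deltas": [[-0.18,0,-0.03,0,-0.65,0,0],[0,0,0,0,0,0,0],[0,0,0,0,0,0,0]]}}

```text
time: 56.72
tool_pos: [497.7, 193.4, 145.7]
tcp_rot: [-179.9, 34.6, 33.3]
ft_force: [-0.1, 0.3, -0.6]
finger_gap: 14.9
grip_force: 88.1
```

Run:
```python
from blobs import *
np.set_printoptions(precision=1,suppress=True)
s=sense();lipnow(s)
C=cam('side');b=balls('side','s20',(240,320,125,185),1.8,2)
for u in b: print(u,R.from_euler('z',BY,degrees=True).inv().apply(plane(C,[u[:2]],26)-BIN)[0])
C=cam('top');b=balls('top','t20',(136,215,105,200),2.2,2)
for u in b: print('top',u,R.from_euler('z',BY,degrees=True).inv().apply(plane(C,[u[:2]],26)-BIN)[0])
chain([inbin(-42,9,35,3),inbin(-35,2.5,35,2)],s)
```

```text
lip bin [-40.6   0.9  39.5] rpy [-179.9   34.6   33.3] f [-0.1  0.3 -0.6] t 56.725 gap 14.9
(268, 149, 2.0) [15.  40.6 14. ]
top (158, 105, 5.0) [173.3 -40.   14. ]
top (160, 112, 5.0) [149.1 -33.   14. ]
top (161, 114, 5.0) [141.4 -32.2  14. ]
top (163, 118, 5.2) [126.1 -30.5  14. ]
top (164, 122, 5.4) [112.7 -26.2  14. ]
top (168, 133, 5.0) [ 73.8 -17.7  14. ]
top (171, 140, 4.2) [ 48.4 -13.6  14. ]
top (173, 145, 3.6) [ 30.6 -10.3  14. ]
top (174, 149, 3.6) [17.5 -6.1 14. ]
top (169, 153, 3.0) [15.  14.2 14. ]
top (170, 157, 2.8) [ 2.  18.4 14. ]
top (182, 183, 3.0) [-91.2  30.7  14. ]
top (185, 194, 2.8) [-126.3   41.3   14. ]
top (187, 198, 3.0) [-140.6   42.8   14. ]
3 rows; first [0.18, 0.0, 0.28, -0.01, -0.03, 0.0] last [0.18, 0.0, 0.28, -0.01, -0.03, 0.0]
2 rows; first [0.16, 0.0, 0.02, 0.0, 0.0, 0.0] last [0.16, 0.0, 0.02, 0.0, 0.0, 0.0]
```

Request:
{"op": "apply_moves", "data": {"deltas": [[0.18,0,0.28,0,-0.02,0,0],[0.18,0,0.28,0,-0.02,0,0],[0.18,0,0.28,0,-0.02,0,0],[0.16,0,0.02,0,0,0,0],[0.16,0,0.03,0,0,0,0],[0,0,0.04,0,0,0,0],[0,0,0,0,0,0,0]]}}

```text
time: 57.7
tool_pos: [502.2, 196.4, 108.4]
tcp_rot: [-179.9, 34.8, 33.3]
ft_force: [1.1, 2.5, 2.2]
finger_gap: 14.3
grip_force: 88.7
```

Run:
```python
from h import *
s=sense();lipnow(s);chain([inbin(0,0,25,6),inbin(30,0,13,6),inbin(56,0,1,6),inbin(98,0,0,10)],s)
```

```text
lip bin [-35.7   1.    1.8] rpy [-179.9   34.8   33.3] f [1.1 2.5 2.2] t 57.7 gap 14.3
6 rows; first [0.16, 0.0, 0.02, 0.0, 0.36, 0.0] last [0.15, 0.0, 0.04, 0.0, 0.36, 0.0]
6 rows; first [0.14, 0.0, 0.08, 0.0, 0.44, 0.0] last [0.12, 0.0, 0.11, 0.0, 0.44, 0.0]
6 rows; first [0.13, 0.0, 0.12, 0.0, 0.44, 0.0] last [0.11, 0.0, 0.14, 0.0, 0.44, 0.0]
10 rows; first [0.14, 0.0, 0.01, 0.0, 0.02, 0.0] last [0.14, 0.0, 0.01, 0.0, 0.02, 0.0]
```

Request:
{"op": "apply_moves", "data": {"deltas": [[0.16,0,0.02,0,0.36,0,0],[0.16,0,0.03,0,0.36,0,0],[0.16,0,0.03,0,0.36,0,0],[0.15,0,0.04,0,0.36,0,0],[0.15,0,0.04,0,0.36,0,0],[0.15,0,0.04,0,0.36,0,0]]}}

```text
time: 58.45
tool_pos: [518.5, 207.0, 89.3]
tcp_rot: [-179.9, 25.0, 33.3]
ft_force: [-4.6, -3.5, 7.9]
finger_gap: 14.7
grip_force: 88.7
```

Request:
{"op": "apply_moves", "data": {"deltas": [[0.14,0,0.08,0,0.44,0,0],[0.14,0,0.09,0,0.44,0,0],[0.13,0,0.09,0,0.44,0,0],[0.13,0,0.1,0,0.44,0,0],[0.13,0,0.11,0,0.44,0,0],[0.12,0,0.11,0,0.44,0,0]]}}

```text
time: 59.2
tool_pos: [532.5, 216.3, 64.1]
tcp_rot: [-179.9, 12.9, 33.3]
ft_force: [-2.6, -1.7, 2.1]
finger_gap: 14.6
grip_force: 88.3
```

Request:
{"op": "apply_moves", "data": {"deltas": [[0.13,0,0.12,0,0.44,0,0],[0.13,0,0.12,0,0.44,0,0],[0.12,0,0.13,0,0.44,0,0],[0.12,0,0.13,0,0.44,0,0],[0.12,0,0.14,0,0.44,0,0],[0.11,0,0.14,0,0.44,0,0],[0,0,0,0,0,0,0]]}}

```text
time: 60.08
tool_pos: [547.5, 226.5, 37.4]
tcp_rot: [-179.9, 0.8, 33.2]
ft_force: [0.3, 0.1, -0.0]
finger_gap: 14.4
grip_force: 88.2
```

Request:
{"op": "apply_moves", "data": {"deltas": [[0.14,0,0.01,0,0.02,0,0],[0.14,0,0.01,0,0.02,0,0],[0.14,0,0.01,0,0,0,0],[0.14,0,0.01,0,0,0,0],[0.14,0,0.01,0,0,0,0],[0.14,0,0.01,0,0,0,0],[0.14,0,0.01,0,0,0,0],[0.14,0,0.01,0,0,0,0]]}}

```text
time: 61.08
tool_pos: [576.6, 245.2, 35.6]
tcp_rot: [-179.9, 0.6, 33.2]
ft_force: [-5.7, -2.7, 9.2]
finger_gap: 14.5
grip_force: 88.9
```

Run:
```python
from blobs import *
s=sense();lipnow(s);print(balls('wrist','w21',(150,366,0,200),7,10))
chain([inbin(101,1,0,3),inbin(105,5,-2,3),inbin(110,11,-5,4),inbin(113,18,-9,5),inbin(113,28,-14,6),inbin(108,60,-14,5),inbin(95,130,-14,4)],s)
```

```text
lip bin [90.   0.8 -1.2] rpy [-179.9    0.6   33.2] f [-5.7 -2.7  9.2] t 61.075 gap 14.5
[]
3 rows; first [0.12, 0.0, -0.01, -0.01, 0.05, 0.0] last [0.12, 0.0, -0.01, -0.01, 0.05, 0.0]
3 rows; first [0.04, 0.0, 0.01, 0.0, 0.15, 0.0] last [0.04, 0.0, 0.01, 0.0, 0.15, 0.0]
4 rows; first [0.03, 0.0, 0.01, 0.0, 0.16, 0.0] last [0.03, 0.0, 0.01, 0.0, 0.16, 0.0]
5 rows; first [0.02, 0.0, 0.02, 0.0, 0.17, 0.0] last [0.01, 0.0, 0.02, 0.0, 0.17, 0.0]
6 rows; first [0.0, 0.0, 0.01, 0.0, 0.18, 0.0] last [0.0, 0.0, 0.01, 0.0, 0.18, 0.0]
5 rows; first [0.02, 0.0, -0.22, 0.0, 0.0, 0.0] last [0.02, 0.0, -0.22, 0.0, 0.0, 0.0]
4 rows; first [0.04, 0.0, -0.59, 0.0, 0.0, 0.0] last [0.04, 0.0, -0.59, 0.0, 0.0, 0.0]
```

Request:
{"op": "apply_moves", "data": {"deltas": [[0.12,0,0,0,0.02,0,0],[0.12,0,-0.01,0,0.02,0,0],[0.12,0,-0.01,0,0.02,0,0],[0.04,0,0,0,0.15,0,0],[0.04,0,0,0,0.15,0,0],[0.04,0,0,0,0.15,0,0],[0,0,0,0,0,0,0]]}}

```text
time: 62.0
tool_pos: [587.2, 252.6, 34.7]
tcp_rot: [-179.9, -1.6, 33.2]
ft_force: [-3.7, -2.0, 0.9]
finger_gap: 14.6
grip_force: 88.4
```

Run:
```python
from blobs import *
s=sense();lipnow(s);print(balls('wrist','w22',(150,366,0,200),7,10))
chain([inbin(110,11,-5,4),inbin(113,18,-9,5),inbin(113,28,-14,6)],s)
```

```text
lip bin [103.9   1.1   2.9] rpy [-179.9   -1.6   33.2] f [-3.7 -2.   0.9] t 62.0 gap 14.6
[(192, 0, 15.8), (259, 0, 17.6), (315, 0, 13.2)]
4 rows; first [0.04, 0.0, 0.0, -0.01, 0.19, 0.0] last [0.04, 0.0, 0.0, -0.01, 0.19, 0.0]
5 rows; first [0.02, 0.0, 0.02, 0.0, 0.17, 0.0] last [0.01, 0.0, 0.02, 0.0, 0.17, 0.0]
6 rows; first [0.0, 0.0, 0.01, 0.0, 0.18, 0.0] last [0.0, 0.0, 0.01, 0.0, 0.18, 0.0]
```

All three truffles are now entering the view. Continue up the cove.

Request:
{"op": "apply_moves", "data": {"deltas": [[0.04,0,0,0,0.19,0,0],[0.04,0,0,0,0.19,0,0],[0.04,0,0,0,0.19,0,0],[0.03,0,0,0,0.19,0,0],[0.01,0,0.01,0,0.17,0,0],[0.01,0,0.01,0,0.17,0,0],[0,0,0.01,0,0.17,0,0],[0,0,0.01,0,0.17,0,0]]}}

```text
time: 63.05
tool_pos: [592.6, 255.9, 34.6]
tcp_rot: [-179.9, -8.3, 33.2]
ft_force: [-0.3, 0.2, -1.7]
finger_gap: 14.3
grip_force: 88.0
```

Request:
{"op": "apply_moves", "data": {"deltas": [[-0.02,0,0,0,0.2,0,0],[-0.02,0,0,0,0.2,0,0],[-0.02,0,0,0,0.2,0,0],[-0.02,0,0,0,0.2,0,0],[-0.02,0,0,0,0.2,0,0],[-0.02,0,0,0,0.2,0,0],[0,0,0,0,0,0,0]]}}

```text
time: 63.92
tool_pos: [589.3, 253.8, 33.8]
tcp_rot: [-179.9, -13.8, 33.2]
ft_force: [0.5, -0.3, -1.4]
finger_gap: 14.4
grip_force: 88.0
```

Run:
```python
from blobs import *
s=sense();lipnow(s);print(balls('wrist','w23',(150,366,0,200),7,10))
chain([inbin(108,70,-14,4),inbin(92,135,-14,4)],s)
```

```text
lip bin [107.4   0.9  30.6] rpy [-179.9  -13.8   33.2] f [ 0.5 -0.3 -1.4] t 63.925 gap 14.4
[(253, 128, 22.6), (201, 131, 24.8), (305, 130, 24.8)]
4 rows; first [0.08, 0.0, -0.31, 0.0, 0.01, 0.0] last [0.08, 0.0, -0.31, 0.0, 0.01, 0.0]
4 rows; first [0.0, 0.0, -0.56, 0.0, 0.0, 0.0] last [0.0, 0.0, -0.56, 0.0, 0.0, 0.0]
```

Request:
{"op": "apply_moves", "data": {"deltas": [[0.06,0,-0.3,0,0,0,0],[0.08,0,-0.4,0,0,0,0],[0.08,0,-0.5,0,0,0,0],[0.08,0,-0.6,0,0,0,0],[0.08,0,-0.6,0,0,0,0],[0,0,-0.6,0,0,0,0],[0,0,-0.5,0,0,0,0],[0,0,0,0,0,0,0]]}}

```text
time: 64.97
tool_pos: [579.0, 246.3, 140.8]
tcp_rot: [-180.0, -14.0, 33.2]
ft_force: [0.1, 0.3, -1.8]
finger_gap: 14.2
grip_force: 88.1
```

Run:
```python
from blobs import *
s=sense();lipnow(s);print(balls('wrist','w24',(150,366,0,200),7,10))
q=intray(-20,110,-14,1)[0]
a=cv2.imread('pics/t16tray.png').astype(int);b=snap('top','t24')[:,:,::-1].astype(int)
print('tray diff',(np.abs(a-b).sum(2)>90)[142:214,283:355].sum())
chain([(q,[180,-14,33.2],16),(q,[180,-14,TY],18)],s)
```

```text
lip bin [ 94.7   0.3 138. ] rpy [-180.   -14.    33.2] f [ 0.1  0.3 -1.8] t 64.975 gap 14.2
[(253, 128, 22.8), (305, 129, 24.2), (202, 131, 24.4)]
tray diff 75
16 rows; first [-0.66, 0.41, -0.08, 0.0, 0.0, 0.0] last [-0.66, 0.41, -0.08, 0.0, 0.0, 0.0]
18 rows; first [0.0, 0.0, 0.0, -0.22, 0.0, 0.87] last [0.0, 0.0, 0.0, -0.22, 0.0, 0.87]
```

Run:
```python
from blobs import *
C=cam('top');b=balls('top','t25',(270,370,130,225),2.4,2)
for u in b: print(u,R.from_euler('z',TY,degrees=True).inv().apply(plane(C,[u[:2]],17)-TR)[0].round())
```

```text
(323, 158, 3.6) [57. 31. 17.]
(316, 161, 3.2) [35. 41. 17.]
(340, 171, 3.6) [ 59. -37.  17.]
(322, 172, 3.6) [19.  4. 17.]
(331, 177, 3.2) [ 25. -28.  17.]
(319, 182, 3.6) [-12.  -9.  17.]
(326, 187, 3.6) [-10. -36.  17.]
```

Request:
{"op": "apply_moves", "data": {"deltas": [[-0.3,0.2,-0.08,0,0,0,0],[-0.5,0.32,-0.08,0,0,0,0],[-0.66,0.41,-0.08,0,0,0,0],[-0.66,0.41,-0.08,0,0,0,0],[-0.66,0.41,-0.08,0,0,0,0],[-0.66,0.41,-0.08,0,0,0,0],[-0.66,0.41,-0.08,0,0,0,0],[-0.66,0.41,-0.08,0,0,0,0]]}}

```text
time: 66.12
tool_pos: [506.2, 91.4, 122.6]
tcp_rot: [-179.9, -13.8, 33.2]
ft_force: [-0.7, -0.5, -1.1]
finger_gap: 14.4
grip_force: 88.0
```

Request:
{"op": "apply_moves", "data": {"deltas": [[-0.66,0.41,-0.08,0,0,0,0],[-0.66,0.41,-0.08,0,0,0,0],[-0.66,0.41,-0.08,0,0,0,0],[-0.66,0.41,-0.08,0,0,0,0],[-0.66,0.41,-0.08,0,0,0,0],[-0.66,0.41,-0.08,0,0,0,0],[-0.66,0.41,-0.08,0,0,0,0],[-0.5,0.32,-0.08,0,0,0,0]]}}

```text
time: 67.12
tool_pos: [429.9, -72.6, 104.4]
tcp_rot: [-179.9, -13.8, 33.2]
ft_force: [1.1, -0.6, -1.0]
finger_gap: 14.6
grip_force: 88.1
```

Request:
{"op": "apply_moves", "data": {"deltas": [[-0.3,0.2,-0.08,0,0,0,0],[0,0,0,-0.08,0,0.3,0],[0,0,0,-0.15,0,0.6,0],[0,0,0,-0.22,0,0.87,0],[0,0,0,-0.22,0,0.87,0],[0,0,0,-0.22,0,0.87,0],[0,0,0,-0.22,0,0.87,0],[0,0,0,-0.22,0,0.87,0]]}}

```text
time: 68.12
tool_pos: [426.8, -80.8, 105.2]
tcp_rot: [179.9, -13.8, 8.3]
ft_force: [0.1, -1.7, -0.9]
finger_gap: 14.7
grip_force: 88.2
```

Request:
{"op": "apply_moves", "data": {"deltas": [[0,0,0,-0.22,0,0.87,0],[0,0,0,-0.22,0,0.87,0],[0,0,0,-0.22,0,0.87,0],[0,0,0,-0.22,0,0.87,0],[0,0,0,-0.22,0,0.87,0],[0,0,0,-0.22,0,0.87,0],[0,0,0,-0.22,0,0.87,0],[0,0,0,-0.22,0,0.87,0]]}}

```text
time: 69.12
tool_pos: [426.8, -80.7, 105.1]
tcp_rot: [179.7, -13.9, -24.6]
ft_force: [-0.8, 0.7, -1.6]
finger_gap: 14.7
grip_force: 88.2
```

Request:
{"op": "apply_moves", "data": {"deltas": [[0,0,0,-0.22,0,0.87,0],[0,0,0,-0.22,0,0.87,0],[0,0,0,-0.22,0,0.87,0],[0,0,0,-0.22,0,0.87,0],[0,0,0,0,0,0,0]]}}

```text
time: 69.75
tool_pos: [426.8, -80.6, 105.1]
tcp_rot: [179.7, -14.0, -40.8]
ft_force: [-0.5, -0.5, -1.6]
finger_gap: 14.7
grip_force: 88.0
```

Run:
```python
from h import *
s=sense();print(s['tool_pos'],s['tcp_rot'],s['time'])
chain([intray(-50,82,-12,4),intray(-55,58,-5,4),intray(-55,38,12,6),intray(-55,44,36,12)],s)
```

```text
[426.8454115  -80.5962168  105.09238555] [179.66653697 -14.00298248 -40.78977581] 69.75
4 rows; first [-0.28, 0.1, 0.17, 0.02, -0.11, -0.02] last [-0.28, 0.1, 0.17, 0.02, -0.11, -0.02]
4 rows; first [-0.05, 0.0, 0.05, 0.0, -0.38, 0.0] last [-0.05, 0.0, 0.06, 0.0, -0.38, 0.0]
6 rows; first [0.06, 0.0, -0.1, 0.0, -0.62, 0.0] last [0.03, 0.0, -0.11, 0.0, -0.62, 0.0]
12 rows; first [0.05, 0.0, -0.16, 0.0, -0.44, 0.0] last [-0.01, 0.0, -0.17, 0.0, -0.44, 0.0]
```

Request:
{"op": "apply_moves", "data": {"deltas": [[-0.28,0.1,0.17,0.02,-0.11,-0.02,0],[-0.28,0.1,0.17,0.02,-0.11,-0.02,0],[-0.28,0.1,0.17,0.02,-0.11,-0.02,0],[-0.28,0.1,0.17,0.02,-0.11,-0.02,0],[-0.05,0,0.05,0,-0.38,0,0],[-0.05,0,0.05,0,-0.38,0,0],[-0.05,0,0.06,0,-0.38,0,0],[-0.05,0,0.06,0,-0.38,0,0]]}}

```text
time: 70.75
tool_pos: [394.1, -69.4, 70.2]
tcp_rot: [179.9, -4.9, -40.5]
ft_force: [0.7, 0.2, -1.9]
finger_gap: 14.4
grip_force: 88.0
```

Request:
{"op": "apply_moves", "data": {"deltas": [[0.06,0,-0.1,0,-0.62,0,0],[0.05,0,-0.1,0,-0.62,0,0],[0.05,0,-0.11,0,-0.62,0,0],[0.04,0,-0.11,0,-0.62,0,0],[0.04,0,-0.11,0,-0.4,0,0],[0.03,0,-0.11,0,-0.4,0,0],[0,0,0,0,0,0,0],[0,0,0,0,0,0,0]]}}

```text
time: 71.75
tool_pos: [400.4, -74.9, 89.1]
tcp_rot: [179.9, 10.0, -40.5]
ft_force: [0.5, 0.0, -0.9]
finger_gap: 14.5
grip_force: 88.1
```

Request:
{"op": "apply_moves", "data": {"deltas": [[0,0,0,0,0,0,0],[0,0,0,0,0,0,0],[0,0,0,0,0,0,0]]}}

```text
time: 72.12
tool_pos: [400.5, -74.9, 89.3]
tcp_rot: [179.9, 10.0, -40.5]
ft_force: [0.4, -0.7, -0.8]
finger_gap: 14.6
grip_force: 88.1
```

Run:
```python
from blobs import *
s=sense();print(s['tool_pos'],s['tcp_rot'],s['time']);print(balls('wrist','w26',(130,386,0,200),7,10))
chain([intray(-57,44,36,12)],s)
```

```text
[400.51540771 -74.87151094  89.26429711] [179.9209561    9.98492448 -40.49499955] 72.125
[]
12 rows; first [0.06, 0.0, -0.15, 0.0, -0.47, 0.0] last [-0.01, 0.0, -0.16, 0.0, -0.47, 0.0]
```

Request:
{"op": "apply_moves", "data": {"deltas": [[0.05,0,-0.17,0,-0.47,0,0],[0.05,0,-0.17,0,-0.47,0,0],[0.04,0,-0.17,0,-0.47,0,0],[0.03,0,-0.17,0,-0.47,0,0],[0.03,0,-0.17,0,-0.47,0,0],[0.02,0,-0.17,0,-0.47,0,0],[0.01,0,-0.17,0,-0.47,0,0],[0,0,-0.17,0,-0.47,0,0]]}}

```text
time: 73.18
tool_pos: [415.1, -87.3, 126.3]
tcp_rot: [179.9, 27.3, -40.5]
ft_force: [0.3, -0.0, -0.9]
finger_gap: 14.5
grip_force: 88.1
```

Request:
{"op": "apply_moves", "data": {"deltas": [[0,0,0,0,0,0,0],[0,0,0,0,0,0,0],[-0.35,0,-0.7,0,0,0,0],[-0.35,0,-0.7,0,0,0,0],[-0.35,0,-0.7,0,0,0,0],[-0.3,0,-0.6,0,0,0,0]]}}

```text
time: 73.92
tool_pos: [415.8, -87.6, 217.8]
tcp_rot: [179.9, 27.2, -40.5]
ft_force: [1.0, -0.4, -0.9]
finger_gap: 14.5
grip_force: 88.1
```

Run:
```python
from blobs import *
s=sense();print(s['tool_pos'],s['tcp_rot'],s['time'])
for n in('top','side'):
  C=cam(n)
  for nm,roi,O,Y,zz in(('tray',(270,370,130,225) if n=='top' else (240,315,218,280),TR,TY,17),('bin',(136,218,108,205) if n=='top' else(238,306,125,182),BIN,BY,26)):
    b=balls(n,n+nm+'27',roi,2.,2)
    print(n,nm,[(u,R.from_euler('z',Y,degrees=True).inv().apply(plane(C,[u[:2]],zz)-O)[0,:2].round().tolist()) for u in b])
p=s['tool_pos'];
# place pose: plate; scoop originally grasped at TCP (488.8,4.6,27.4) yaw 7
g=np.array([488.8,4.6,27.4])
chain([([470,-30,200],[180,0,-40.5],8),(g+[0,0,90],[180,0,-40.5],6),(g+[0,0,90],[180,0,7],11),(g+[0,0,1],[180,0,7],6)],s)
```

```text
[415.75623049 -87.58830536 217.76855535] [179.91885167  27.17968271 -40.51171314] 73.925
top tray [((318, 130, 3.0), [120.0, 102.0]), ((353, 130, 7.0), [193.0, 15.0]), ((317, 134, 2.8), [107.0, 96.0]), ((358, 135, 5.0), [190.0, -8.0]), ((316, 136, 2.8), [100.0, 94.0]), ((360, 136, 5.0), [192.0, -15.0]), ((364, 137, 5.0), [198.0, -27.0]), ((315, 138, 2.8), [93.0, 92.0]), ((369, 139, 4.2), [203.0, -43.0]), ((314, 140, 2.8), [85.0, 90.0]), ((312, 144, 2.2), [71.0, 87.0]), ((349, 147, 2.8), [140.0, -10.0]), ((310, 149, 2.8), [53.0, 81.0]), ((355, 149, 4.0), [147.0, -29.0]), ((308, 153, 2.8), [39.0, 78.0]), ((352, 152, 3.6), [133.0, -28.0]), ((325, 154, 2.2), [72.0, 34.0]), ((306, 157, 2.2), [25.0, 74.0]), ((324, 157, 2.8), [62.0, 30.0]), ((348, 157, 3.6), [112.0, -28.0]), ((322, 161, 2.2), [47.0, 27.0]), ((345, 160, 3.2), [98.0, -27.0]), ((304, 162, 2.8), [8.0, 69.0]), ((321, 163, 2.2), [40.0, 25.0]), ((320, 165, 2.2), [33.0, 23.0]), ((302, 166, 2.8), [-7.0, 65.0]), ((340, 167, 4.2), [69.0, -29.0]), ((301, 169, 2.2), [-16.0, 61.0]), ((319, 168, 2.2), [23.0, 20.0]), ((369, 169, 9.0), [124
[... 718 characters left out ...]
]), ((261, 245, 3.0), [-58.0, -20.0]), ((276, 244, 3.0), [-15.0, 10.0]), ((292, 244, 2.8), [35.0, 38.0]), ((295, 247, 2.2), [50.0, 32.0]), ((276, 249, 3.6), [-4.0, -9.0]), ((283, 250, 3.0), [19.0, -1.0]), ((271, 253, 2.2), [-11.0, -33.0]), ((281, 256, 3.2), [25.0, -26.0])]
side bin [((282, 146, 8.2), [72.0, 12.0]), ((285, 147, 8.2), [76.0, -1.0])]
8 rows; first [0.05, -0.33, 0.06, 0.0, 0.74, 0.0] last [0.02, -0.33, 0.07, 0.0, 0.74, 0.0]
6 rows; first [-0.05, -0.21, 0.46, 0.0, 0.0, 0.0] last [-0.05, -0.21, 0.46, 0.0, 0.0, 0.0]
11 rows; first [0.0, 0.0, 0.0, 0.0, 0.0, -0.94] last [0.0, 0.0, 0.0, 0.0, 0.0, -0.94]
6 rows; first [0.0, 0.0, 0.49, 0.0, 0.0, 0.0] last [0.0, 0.0, 0.49, 0.0, 0.0, 0.0]
```

Request:
{"op": "apply_moves", "data": {"deltas": [[0.05,-0.33,0.06,0,0.74,0,0],[0.05,-0.33,0.06,0,0.74,0,0],[0.04,-0.33,0.06,0,0.74,0,0],[0.04,-0.33,0.07,0,0.74,0,0],[0.03,-0.33,0.07,0,0.74,0,0],[0.03,-0.33,0.07,0,0.74,0,0],[0.02,-0.33,0.07,0,0.74,0,0],[0.02,-0.33,0.07,0,0.74,0,0]]}}

```text
time: 75.12
tool_pos: [469.6, -29.7, 197.2]
tcp_rot: [179.9, 0.1, -40.5]
ft_force: [-0.1, 0.3, -0.7]
finger_gap: 14.5
grip_force: 88.1
```

Request:
{"op": "apply_moves", "data": {"deltas": [[0,0,0,0,0,-0.94,0],[0,0,0,0,0,-0.94,0],[0,0,0,0,0,-0.94,0],[0,0,0,0,0,-0.94,0],[0,0,0,0,0,-0.94,0],[0,0,0,0,0,-0.94,0],[0,0,0,0,0,-0.94,0],[0,0,0,0,0,-0.94,0]]}}

```text
time: 76.12
tool_pos: [469.2, -30.0, 197.1]
tcp_rot: [-180.0, 0.3, -5.9]
ft_force: [0.6, -0.3, -1.1]
finger_gap: 14.4
grip_force: 88.0
```

Request:
{"op": "apply_moves", "data": {"deltas": [[0,0,0,0,0,-0.94,0],[0,0,0,0,0,-0.94,0],[0,0,0,0,0,-0.94,0],[0,0,0,0,0,0,0],[0,0,0,0,0,0,0]]}}

```text
time: 76.75
tool_pos: [469.8, -30.0, 198.0]
tcp_rot: [-180.0, 0.2, 6.8]
ft_force: [-0.3, -0.6, -1.7]
finger_gap: 14.3
grip_force: 88.0
```

Run:
```python
from blobs import *
s=sense();print(s['tool_pos'],s['tcp_rot'],s['time'])
C=cam('top');b=balls('top','t28',(280,358,142,214),2.4,2)
print([(u,R.from_euler('z',TY,degrees=True).inv().apply(plane(C,[u[:2]],17)-TR)[0,:2].round().tolist()) for u in b])
b=balls('top','t28b',(136,218,108,205),2,2);print('bin',b)
g=np.array([488.8,4.6,27.4])
chain([(g+[0,0,3],[180,0,7],7)],s)
```

```text
[469.75235975 -30.01768081 198.03308951] [-179.95578801    0.20360018    6.80690927] 76.75
[((324, 158, 4.0), [59.0, 28.0]), ((315, 161, 4.0), [33.0, 44.0]), ((339, 170, 3.6), [60.0, -33.0]), ((323, 172, 3.6), [21.0, 2.0]), ((332, 177, 3.6), [27.0, -30.0]), ((280, 178, 8.0), [-82.0, 94.0]), ((313, 178, 3.6), [-14.0, 14.0]), ((322, 180, 3.2), [-1.0, -12.0]), ((327, 187, 3.6), [-8.0, -38.0]), ((313, 195, 3.2), [-57.0, -21.0])]
bin []
7 rows; first [0.11, -0.15, 0.8, 0.0, 0.01, -0.01] last [0.11, -0.15, 0.8, 0.0, 0.01, -0.01]
```

Request:
{"op": "apply_moves", "data": {"deltas": [[0.11,-0.15,0.8,0,0,0,0],[0.11,-0.15,0.8,0,0,0,0],[0.11,-0.15,0.8,0,0.01,0,0],[0.11,-0.15,0.8,0,0.01,0,0],[0.11,-0.15,0.8,0,0.01,-0.01,0],[0.11,-0.15,0.8,0,0.01,-0.01,0],[0.11,-0.15,0.75,0,0,-0.01,0],[0,0,0,0,0,0,0]]}}

```text
time: 77.85
tool_pos: [487.3, 4.4, 30.5]
tcp_rot: [-179.9, 0.2, 7.0]
ft_force: [-0.9, 0.4, -1.0]
finger_gap: 14.5
grip_force: 88.1
```

Request:
{"op": "apply_moves", "data": {"deltas": [[0,0,0.06,0,0,0,0],[0,0,0.06,0,0,0,0],[0,0,0,0,0,0,0]]}}

```text
time: 78.22
tool_pos: [489.6, 3.8, 29.4]
tcp_rot: [-180.0, -0.1, 7.0]
ft_force: [-0.0, -0.0, -2.0]
finger_gap: 14.4
grip_force: 88.1
```

Request:
{"op": "apply_moves", "data": {"deltas": [[0,0,0.06,0,0,0,0],[0,0,0.03,0,0,0,0],[0,0,0,0,0,0,0]]}}

```text
time: 78.6
tool_pos: [489.6, 3.7, 27.4]
tcp_rot: [180.0, -0.1, 7.0]
ft_force: [-7.3, -1.2, 11.9]
finger_gap: 14.7
grip_force: 89.9
```

Request:
{"op": "apply_moves", "data": {"deltas": [[0,0,-0.02,0,0,0,0],[0,0,0,0,0,0,1],[0,0,0,0,0,0,1],[0,0,0,0,0,0,1],[0,0,0,0,0,0,1],[0,0,0,0,0,0,1]], "grip_force": 40}}

```text
time: 79.35
tool_pos: [489.1, 4.0, 26.6]
tcp_rot: [-180.0, -0.0, 7.0]
ft_force: [0.1, -0.2, 0.2]
finger_gap: 85.4
grip_force: 0.0
```

Request:
{"op": "apply_moves", "data": {"deltas": [[0,0,-0.5,0,0,0,1],[0,0,-0.9,0,0,0,1],[0,0,-1,0,0,0,1],[0,0,-1,0,0,0,1],[0,0,-1,0,0,0,1],[0,0,-0.6,0,0,0,1],[0,0,0,0,0,0,1]]}}

```text
time: 80.22
tool_pos: [490.2, 3.8, 178.6]
tcp_rot: [180.0, -0.3, 7.0]
ft_force: [0.2, 0.1, -1.0]
finger_gap: 85.4
grip_force: 0.0
```

Run:
```python
from h import *
import pickle
np.set_printoptions(precision=1,suppress=True)
s=sense();im=snap('wrist','w30');pickle.dump(s,open('w30.pkl','wb'));print(s['tool_pos'],s['tcp_rot'],s['time'])
a=cv2.cvtColor(cv2.imread('pics/w6.png'),cv2.COLOR_BGR2GRAY);b=cv2.cvtColor(im,cv2.COLOR_RGB2GRAY)
for r in(40,80,110):  # edges across the pan, both pics
    for g in (a,b):
        d=np.abs(np.diff(cv2.GaussianBlur(g,(3,3),0)[r,180:340].astype(int)));print(r,[int(x)+180 for x in np.where(d>18)[0]])
for c in (230,280):
    for g in (a,b):
        d=np.abs(np.diff(cv2.GaussianBlur(g,(3,3),0)[0:140,c].astype(int)));print('col',c,[int(x) for x in np.where(d>18)[0]])
h=[502.6,348.6]
chain([([502.6,348.6,175],[180,0,7],13),([502.6,348.6,130],[180,0,BY],6),([502.6,348.6,66.5],[180,0,BY],3)],s)
```

```text
[490.2   3.8 178.6] [180.   -0.3   7. ] 80.225
40 [208, 209, 211, 212, 299, 300, 302, 303]
40 [184, 185, 186, 191, 192]
80 [208, 209, 210, 213, 214, 215, 298, 299, 302, 303]
80 [180, 181, 188, 189, 190, 273, 275, 276]
110 [210, 211, 215, 216, 217, 297, 298, 301, 302, 304]
110 [180, 186, 187, 188, 269, 270, 271, 272]
col 230 [120, 121, 122, 125, 126]
col 230 []
col 280 [120, 121, 122, 124, 125]
col 280 []
13 rows; first [0.14, -0.87, 0.01, 0.0, 0.0, 0.0] last [0.14, -0.87, 0.01, 0.0, 0.0, 0.0]
6 rows; first [0.0, 0.0, 0.25, 0.0, 0.0, -0.96] last [0.0, 0.0, 0.25, 0.0, 0.0, -0.96]
3 rows; first [0.0, 0.0, 0.71, 0.0, 0.0, 0.0] last [0.0, 0.0, 0.71, 0.0, 0.0, 0.0]
```

Run:
```python
from h import *
import pickle
np.set_printoptions(precision=1,suppress=True)
s6=dict(tool_pos=np.array([488.4,4.5,179.8]),tcp_rot=[180,0,7.1]);s30=pickle.load(open('w30.pkl','rb'))
for f,s in(('w6',s6),('w30',s30)):
    C=cam('wrist',s);im=cv2.imread(f'pics/{f}.png');g=cv2.GaussianBlur(cv2.cvtColor(im,cv2.COLOR_BGR2GRAY),(3,3),0)
    m=(g>165).astype(np.uint8);m[135:]=0
    n,l,st,c=cv2.connectedComponentsWithStats(m)
    i=1+np.argmax([st[k,4] if 120<c[k][0]<400 else 0 for k in range(1,n)])
    cn=max(cv2.findContours((l==i).astype(np.uint8),0,2)[0],key=cv2.contourArea)
    q=cv2.boxPoints(cv2.minAreaRect(cn));P=plane(C,q,6);print(f,st[i],q.round().tolist(),'\n',P)
    # black handle
    k=(im.max(2)<40).astype(np.uint8);k[245:]=0
    n,l,st,c=cv2.connectedComponentsWithStats(k)
    for j in range(1,n):
        if st[j,4]>300: print('black',st[j],c[j])
```

```text
Traceback (most recent call last):
ValueError: attempt to get argmax of an empty sequence
```

View pics/w30.png

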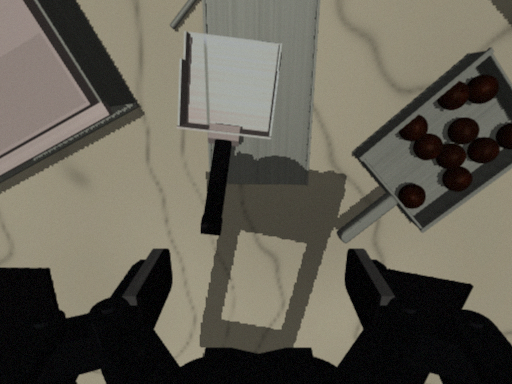

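Run:
```python
from h import *
import pickle
np.set_printoptions(precision=1,suppress=True)
s=pickle.load(open('w30.pkl','rb'));C=cam('wrist',s);im=cv2.imread('pics/w30.png')
k=(im.max(2)<45).astype(np.uint8);k[238:]=0;k[:138]=0;k[:,:195]=0;k[:,245:]=0
n,l,st,c=cv2.connectedComponentsWithStats(k);i=1+np.argmax(st[1:,4]);print(st[i])
ys,xs=np.where(l==i);
for r in (150,170,190,210,228): print(r,xs[ys==r].min(),xs[ys==r].max())
e=plane(C,[((xs[ys==228].min()+xs[ys==228].max())/2,st[i,1]+st[i,3]-1)],92)[0]
st_=plane(C,[((xs[ys==150].min()+xs[ys==150].max())/2,142)],44)[0]
d=(st_-e)[:2];print('end',e,'start',st_,np.degrees(np.arctan2(d[1],d[0])),np.linalg.norm(d))
F=plane(C,[(187,33),(282,43)],24);print(F,np.degrees(np.arctan2(*(F[0]-F[1])[[1,0]]))-90)
```

```text
[ 201  140   31   95 1712]
150 214 230
170 211 228
190 207 225
210 205 222
228 201 221
end [441.2  41.3  92. ] start [517.   43.1  44. ] 1.3469711602276002 75.88107895363561
[[611.5  86.3  24. ]
 [614.   -3.4  24. ]] 1.5832157381539673
```

Run:
```python
from h import *
chain([([479,42.2,120],[180,0,1.4],4),([479,42.2,27],[180,0,1.4],4)])
```

```text
4 rows; first [-0.05, -0.33, 0.47, 0.0, -0.01, 0.31] last [-0.07, -0.32, 0.47, 0.0, -0.01, 0.31]
4 rows; first [0.0, 0.0, 0.78, 0.0, 0.0, 0.0] last [0.0, 0.0, 0.78, 0.0, 0.0, 0.0]
```

Request:
{"op": "apply_moves", "data": {"deltas": [[-0.05,-0.33,0.47,0,-0.01,0.31,1],[-0.06,-0.33,0.47,0,-0.01,0.31,1],[-0.06,-0.32,0.47,0,-0.01,0.31,1],[-0.07,-0.32,0.47,0,-0.01,0.31,1],[0,0,0,0,0,0,1],[0,0,0,0,0,0,1]]}}

```text
time: 81.03
tool_pos: [478.2, 42.0, 119.9]
tcp_rot: [-180.0, 0.2, 1.4]
ft_force: [0.1, 0.3, -0.5]
finger_gap: 85.5
grip_force: 0.0
```

Run:
```python
from h import *
s=sense();C=cam('wrist',s);im=snap('wrist','w31');print(s['tool_pos'],s['tcp_rot'])
m=im.max(2)<45
for d in(-25,0,20):
    P=s['tool_pos']*[1,1,0]+[d,d*.024,67-d*.727];uv=proj(C,P)[0];r=int(uv[1]);x=np.where(m[r,200:320])[0]+200
    print(uv.round(),x.min(),x.max(),len(x))
```

```text
[478.19728052  41.976806   119.93214641] [-179.9917629     0.18478718    1.40059896]
[259. 242.] 246 270 25
[259. 201.] 248 269 22
[259. 171.] 248 270 23
```

Request:
{"op": "apply_moves", "data": {"deltas": [[0,0,0.85,0,0,0,1],[0,0,0.85,0,0,0,1],[0,0,0.85,0,0,0,1],[0,0,0.55,0,0,0,1],[0,0,0,0,0,0,0],[0,0,0,0,0,0,0],[0,0,0,0,0,0,0],[0,0,0,0,0,0,0]], "grip_force": 80}}

```text
time: 82.08
tool_pos: [478.9, 42.1, 28.1]
tcp_rot: [-180.0, 0.0, 1.4]
ft_force: [-0.3, -0.1, 4.3]
finger_gap: 14.7
grip_force: 77.7
```

Request:
{"op": "apply_moves", "data": {"deltas": [[0,0,0,0,0,0,0],[0,0,0,0,0,0,0],[0,0,-0.5,0,0,0,0],[0,0,-0.8,0,0,0,0],[0,0,0,0,0,0,0]]}}

```text
time: 82.7
tool_pos: [480.2, 42.2, 68.7]
tcp_rot: [-180.0, -0.1, 1.4]
ft_force: [0.6, 0.2, -2.0]
finger_gap: 14.8
grip_force: 78.1
```

Run:
```python
from h import *
s=sense();print(s['tool_pos'],s['tcp_rot'],s['finger_gap'],s['ft_force'])
chain([([489,4,66],[180,0,7],4),([489,4,29],[180,0,7],3)],s)
```

```text
[480.21480297  42.20624038  68.67285055] [-1.79990285e+02 -1.14853981e-01  1.35853962e+00] 14.774557561649006 [ 0.63293328  0.18741393 -1.98501406]
4 rows; first [0.07, 0.32, 0.02, 0.0, -0.01, -0.31] last [0.04, 0.32, 0.02, 0.0, -0.01, -0.31]
3 rows; first [0.0, 0.0, 0.41, 0.0, 0.0, 0.0] last [0.0, 0.0, 0.41, 0.0, 0.0, 0.0]
```

Request:
{"op": "apply_moves", "data": {"deltas": [[0.07,0.32,0,0,0,-0.31,0],[0.06,0.32,0,0,0,-0.31,0],[0.05,0.32,0,0,0,-0.31,0],[0.04,0.32,0,0,0,-0.31,0],[0,0,0.45,0,0,0,0],[0,0,0.45,0,0,0,0],[0,0,0.35,0,0,0,0],[0,0,0,0,0,0,0]]}}

```text
time: 83.7
tool_pos: [486.8, 4.6, 27.9]
tcp_rot: [-180.0, 0.2, 7.0]
ft_force: [0.1, -0.1, -1.3]
finger_gap: 14.6
grip_force: 77.9
```

Request:
{"op": "apply_moves", "data": {"deltas": [[0,0,0.05,0,0,0,0],[0,0,0.04,0,0,0,0],[0,0,0,0,0,0,0]]}}

```text
time: 84.08
tool_pos: [486.7, 4.5, 27.3]
tcp_rot: [-180.0, 0.2, 7.1]
ft_force: [-14.0, -0.1, 21.7]
finger_gap: 14.8
grip_force: 81.0
```

Request:
{"op": "apply_moves", "data": {"deltas": [[0,0,-0.05,0,0,0,0],[0,0,0,0,0,0,0],[0,0,0,0,0,0,1],[0,0,0,0,0,0,1],[0,0,0,0,0,0,1],[0,0,0,0,0,0,1],[0,0,0,0,0,0,1]], "grip_force": 40}}

```text
time: 84.95
tool_pos: [487.2, 4.3, 27.5]
tcp_rot: [-180.0, 0.1, 7.0]
ft_force: [0.9, 0.7, 0.2]
finger_gap: 85.5
grip_force: 0.0
```

Request:
{"op": "apply_moves", "data": {"deltas": [[0,0,-0.4,0,0,0,1],[0,0,-0.8,0,0,0,1],[0,0,-1,0,0,0,1],[0,0,-1,0,0,0,1],[0,0,-1,0,0,0,1],[0,0,-0.8,0,0,0,1],[0,0,0,0,0,0,1]]}}

```text
time: 85.82
tool_pos: [489.3, 4.1, 180.8]
tcp_rot: [180.0, -0.2, 7.0]
ft_force: [0.4, 0.1, -0.0]
finger_gap: 85.7
grip_force: 0.0
```

```bash
cat > hnd.py <<'E'
from h import *
def handle(s,im):
    C=cam('wrist',s)
    k=(im.max(2)<45).astype(np.uint8);k[245:]=0;k[:90]=0;k[:,:172]=0;k[:,345:]=0
    n,l,st,c=cv2.connectedComponentsWithStats(k);i=1+np.argmax(st[1:,4]);ys,xs=np.where(l==i);b=st[i,1]+st[i,3]-1;t=st[i,1]
    m=lambda r:(xs[ys==r].min()+xs[ys==r].max())/2
    e=plane(C,[(m(b-3),b)],92)[0];a=plane(C,[(m(t+4),t)],44)[0];d=(a-e)[:2]
    print(st[i],'end',e.round(1),'yaw',np.degrees(np.arctan2(d[1],d[0])).round(1),np.linalg.norm(d).round(1))
E
python3 - <<'E'
from hnd import *
import pickle
s=sense();im=snap('wrist','w32');print(s['tool_pos'],s['tcp_rot'],s['time']);handle(s,im)
s6=dict(tool_pos=np.array([488.4,4.5,179.8]),tcp_rot=[180,0,7.1]);handle(s6,cv2.imread('pics/w6.png'))
chain([([502.6,348.6,175],[180,0,7],13),([502.6,348.6,130],[180,0,BY],6),([502.6,348.6,66.5],[180,0,BY],3)],s)
E
```

```text
[489.31422837   4.0640209  180.79087855] [ 1.79960521e+02 -1.75514276e-01  7.04382502e+00] 85.825
[ 247  135   21   95 1686] end [449.2   0.6  92. ] yaw 6.7 78.1
[ 248  135   20   95 1720] end [448.5   0.6  92. ] yaw 7.4 77.6
13 rows; first [0.14, -0.87, 0.01, 0.0, 0.0, 0.0] last [0.14, -0.87, 0.01, 0.0, 0.0, 0.0]
6 rows; first [0.0, 0.0, 0.25, 0.0, 0.0, -0.96] last [0.0, 0.0, 0.25, 0.0, 0.0, -0.96]
3 rows; first [0.0, 0.0, 0.71, 0.0, 0.0, 0.0] last [0.0, 0.0, 0.71, 0.0, 0.0, 0.0]
```

The scoop is back within 1 mm of where it lay at the start. Now the cover.

Request:
{"op": "apply_moves", "data": {"deltas": [[0.14,-0.87,0,0,0,0,1],[0.14,-0.87,0,0,0,0,1],[0.14,-0.87,0,0,0,0,1],[0.14,-0.87,0,0,0,0,1],[0.14,-0.87,0,0,0,0,1],[0.14,-0.87,0,0,0,0,1],[0.14,-0.87,0,0,0,0,1],[0.14,-0.87,0,0,0,0,1]]}}

```text
time: 86.88
tool_pos: [494.4, 216.2, 176.0]
tcp_rot: [-180.0, 0.3, 7.0]
ft_force: [-0.3, -0.1, -0.5]
finger_gap: 85.4
grip_force: 0.0
```

Request:
{"op": "apply_moves", "data": {"deltas": [[0.14,-0.87,0,0,0,0,1],[0.14,-0.87,0,0,0,0,1],[0.14,-0.87,0,0,0,0,1],[0.14,-0.87,0,0,0,0,1],[0.14,-0.87,0,0,0,0,1],[0,0,0.1,0,0,-0.96,1],[0,0,0.1,0,0,-0.96,1],[0,0,0.1,0,0,-0.96,1]]}}

```text
time: 87.88
tool_pos: [499.2, 347.3, 166.7]
tcp_rot: [-180.0, 0.3, 20.4]
ft_force: [0.6, 0.7, 0.4]
finger_gap: 85.5
grip_force: 0.0
```

Request:
{"op": "apply_moves", "data": {"deltas": [[0,0,0.1,0,0,-0.96,1],[0,0,0.1,0,0,-0.96,1],[0,0,0.1,0,0,-0.96,1],[0,0,0,0,0,0,1],[0,0,0,0,0,0,1]]}}

```text
time: 88.5
tool_pos: [499.7, 347.4, 158.9]
tcp_rot: [-179.9, 0.2, 33.3]
ft_force: [0.9, 0.5, 1.4]
finger_gap: 85.4
grip_force: 0.0
```

Run:
```python
from h import *
s=sense();print(s['tool_pos'],s['tcp_rot'],s['time'])
C=cam('wrist',s);im=snap('wrist','w33')
p=[502.8,348.2]; u=R.from_euler('z',BY,degrees=True).apply([1,0,0])
g=cv2.cvtColor(im,cv2.COLOR_RGB2GRAY)
for d in(-15,0,15):
    uv=proj(C,[p[0]+u[0]*d,p[1]+u[1]*d,114])[0];r=int(uv[1]);c=int(uv[0]);print(uv.round(),g[r,c-40:c+40:4])
chain([([502.6,348.6,66.5],[180,0,BY],4)],s)
```

```text
[499.7237755  347.44119333 158.88135689] [-1.79911567e+02  1.68892357e-01  3.33434564e+01] 88.5
[260. 221.] [ 99  95  99  98  94  95 100  96  80  50  54  54  65  94  98  97  96  94
  93  97]
[260. 202.] [96 96 96 95 97 97 97 96 63 51 54 51 67 97 94 97 98 95 95 96]
[260. 182.] [ 97  97  95  99  98  96 100  99  66  90  75  53  57  97  95  98  97  98
  97  94]
4 rows; first [0.03, 0.01, 0.77, 0.0, 0.01, 0.0] last [0.03, 0.01, 0.77, 0.0, 0.01, 0.0]
```

Request:
{"op": "apply_moves", "data": {"deltas": [[0.03,0.01,0.9,0,0,0,1],[0.03,0.01,0.9,0,0,0,1],[0.03,0.01,0.8,0,0,0,1],[0.03,0.01,0.48,0,0,0,1],[0,0,0,0,0,0,0],[0,0,0,0,0,0,0],[0,0,0,0,0,0,0],[0,0,0,0,0,0,0]]}}

```text
time: 89.55
tool_pos: [504.0, 349.0, 68.1]
tcp_rot: [-179.9, 0.0, 33.4]
ft_force: [-3.9, 5.2, 1.8]
finger_gap: 12.3
grip_force: 1.6
```

Request:
{"op": "apply_moves", "data": {"deltas": [[0,0,0,0,0,0,0],[0,0,0,0,0,0,0]]}}

```text
time: 89.8
tool_pos: [504.1, 349.0, 68.2]
tcp_rot: [-179.9, 0.0, 33.4]
ft_force: [-0.8, -0.4, 6.1]
finger_gap: 11.3
grip_force: 40.2
```

Request:
{"op": "apply_moves", "data": {"deltas": [[0,0.3,0,0,0,0,0],[0,0.6,0,0,0,0,0],[0,0.6,0,0,0,0,0],[0,0.6,0,0,0,0,0],[0,0.6,0,0,0,0,0],[0,0.6,0,0,0,0,0],[0,0.6,0,0,0,0,0],[0,0.25,0,0,0,0,0]]}}

```text
time: 90.8
tool_pos: [573.4, 244.5, 68.2]
tcp_rot: [-179.9, -0.0, 33.4]
ft_force: [-2.1, 0.7, 7.5]
finger_gap: 11.2
grip_force: 40.5
```

Request:
{"op": "apply_moves", "data": {"deltas": [[0,0.05,0,0,0,0,0],[0,0,0,0,0,0,0]]}}

```text
time: 91.05
tool_pos: [574.1, 243.4, 68.2]
tcp_rot: [-180.0, -0.0, 33.4]
ft_force: [-0.1, -1.7, 6.4]
finger_gap: 11.3
grip_force: 40.4
```

Request:
{"op": "apply_moves", "data": {"deltas": [[0,0.04,0,0,0,0,0],[0,0.04,0,0,0,0,0],[0,0,0,0,0,0,0]]}}

```text
time: 91.42
tool_pos: [574.4, 242.9, 68.2]
tcp_rot: [-179.8, 0.0, 33.5]
ft_force: [-3.3, 4.6, 7.5]
finger_gap: 11.2
grip_force: 40.6
```

Request:
{"op": "apply_moves", "data": {"deltas": [[0,-0.02,0,0,0,0,1],[0,0,0,0,0,0,1],[0,0,0,0,0,0,1],[0,0,0,0,0,0,1],[0,0,0,0,0,0,1],[0,0,-0.9,0,0,0,1],[0,0,-0.9,0,0,0,1],[0,0,-0.9,0,0,0,1]]}}

```text
time: 92.42
tool_pos: [574.1, 241.9, 148.8]
tcp_rot: [-179.9, 0.1, 33.4]
ft_force: [0.0, -0.3, 0.5]
finger_gap: 85.5
grip_force: 0.0
```

Run:
```python
from h import *
import pickle
np.set_printoptions(precision=1,suppress=True)
C2=cam('wrist',pickle.load(open('w2.pkl','rb')));T=cam('top');k=1.5625
c1=lambda l:[(90+u/2.353,75+v/2.353) for u,v in l]
P=plane(C2,np.array([(540,55),(730,200)])/k,92);print('w2 top edge',P,np.linalg.norm(P[0]-P[1]),np.degrees(np.arctan2(*(P[0]-P[1])[[1,0]]))-90)
P=plane(C2,np.array([(518,72),(655,180)])/k,0);print('w2 bottom',P,np.linalg.norm(P[0]-P[1]),np.degrees(np.arctan2(*(P[0]-P[1])[[1,0]]))-90)
P=plane(T,c1([(511,120),(655,205)]),0);print('top bottom',P,np.linalg.norm(P[0]-P[1]),np.degrees(np.arctan2(*(P[0]-P[1])[[1,0]]))-90)
P=plane(T,c1([(525,97),(668,188)]),92);print('top topedge',P,np.linalg.norm(P[0]-P[1]),np.degrees(np.arctan2(*(P[0]-P[1])[[1,0]]))-90)
s=sense();print(s['tool_pos'],s['time'])
chain([([600,-60,330],[180,0,BY],11),([600,-100,330],[180,0,-30],14)],s)
```

```text
w2 top edge [[ 714.6 -158.4   92. ]
 [ 592.5 -346.7   92. ]] 224.4224790069326 -32.94502175292007
w2 bottom [[ 711.4 -160.9    0. ]
 [ 602.2 -321.1    0. ]] 193.8744914874411 -34.27418120941635
top bottom [[ 714.3 -159.     0. ]
 [ 591.4 -354.3    0. ]] 230.75915772313596 -32.19665958993673
top topedge [[ 714.1 -166.8   92. ]
 [ 590.7 -347.3   92. ]] 218.6653771947726 -34.3569061144285
[574.1 241.9 148.8] 92.425
11 rows; first [-0.44, 0.81, -0.55, 0.0, 0.0, 0.0] last [-0.44, 0.81, -0.55, 0.0, 0.0, 0.0]
14 rows; first [-0.05, 0.08, 0.0, 0.0, 0.0, 0.99] last [0.04, 0.09, 0.0, 0.0, 0.0, 0.99]
```

Run:
```python
from h import *
chain([([590,-140,300],[180,0,BY],14),([590,-140,300],[180,0,-33.2],15)])
```

```text
14 rows; first [-0.47, 0.78, -0.36, 0.0, 0.0, 0.0] last [-0.47, 0.78, -0.36, 0.0, 0.0, 0.0]
15 rows; first [0.0, 0.0, 0.0, 0.0, 0.0, 0.97] last [0.0, 0.0, 0.0, 0.0, 0.0, 0.97]
```

Request:
{"op": "apply_moves", "data": {"deltas": [[-0.47,0.78,-0.6,0,0,0,1],[-0.47,0.78,-0.6,0,0,0,1],[-0.47,0.78,-0.6,0,0,0,1],[-0.47,0.78,-0.6,0,0,0,1],[-0.47,0.78,-0.6,0,0,0,1],[-0.47,0.78,-0.6,0,0,0,1],[-0.47,0.78,-0.6,0,0,0,1],[-0.47,0.78,-0.6,0,0,0,1]]}}

```text
time: 93.42
tool_pos: [583.5, 22.7, 292.6]
tcp_rot: [-179.9, 0.1, 33.4]
ft_force: [-0.2, 0.0, -0.8]
finger_gap: 85.4
grip_force: 0.0
```

Request:
{"op": "apply_moves", "data": {"deltas": [[-0.47,0.78,0,0,0,0,1],[-0.47,0.78,0,0,0,0,1],[-0.47,0.78,0,0,0,0,1],[-0.47,0.78,0,0,0,0,1],[-0.47,0.78,0,0,0,0,1],[-0.47,0.78,0,0,0,0,1],[0,0,0,0,0,0.97,1],[0,0,0,0,0,0.97,1]]}}

```text
time: 94.42
tool_pos: [590.2, -140.8, 291.7]
tcp_rot: [-179.9, 0.1, 24.3]
ft_force: [0.3, -0.1, -0.5]
finger_gap: 85.4
grip_force: 0.0
```

Request:
{"op": "apply_moves", "data": {"deltas": [[0,0,0,0,0,0.97,1],[0,0,0,0,0,0.97,1],[0,0,0,0,0,0.97,1],[0,0,0,0,0,0.97,1],[0,0,0,0,0,0.97,1],[0,0,0,0,0,0.97,1],[0,0,0,0,0,0.97,1],[0,0,0,0,0,0.97,1]]}}

```text
time: 95.42
tool_pos: [590.3, -140.2, 291.8]
tcp_rot: [180.0, 0.1, -11.2]
ft_force: [-0.6, -0.8, -0.8]
finger_gap: 85.5
grip_force: 0.0
```

Request:
{"op": "apply_moves", "data": {"deltas": [[0,0,0,0,0,0.97,1],[0,0,0,0,0,0.97,1],[0,0,0,0,0,0.97,1],[0,0,0,0,0,0.97,1],[0,0,0,0,0,0.97,1],[0,0,0,0,0,0,1],[0,0,0,0,0,0,1]]}}

```text
time: 96.3
tool_pos: [590.3, -140.2, 291.9]
tcp_rot: [179.9, 0.1, -33.2]
ft_force: [-0.6, 0.2, -0.5]
finger_gap: 85.5
grip_force: 0.0
```

Run:
```python
from blobs import *
import pickle
np.set_printoptions(precision=1,suppress=True,linewidth=160)
s=sense();pickle.dump(s,open('w40.pkl','wb'));print(s['tool_pos'],s['tcp_rot'],s['time'])
b=balls('wrist','w40',(0,512,0,250),6,6);C=cam('wrist',s)
P=plane(C,[u[:2] for u in b],17);print(np.c_[b,R.from_euler('z',TY,degrees=True).inv().apply(P-TR)[:,:2]])
# expected positions of mouth & tray corners in the picture
M=np.array([653,-254.5,0]);q=lambda x,y,z:proj(C,M+R.from_euler('z',-33.2,degrees=True).apply([x,y,z]))[0]
print('mouth top',q(0,113,92),q(0,-113,92),'bottom',q(0,113,0),q(0,-113,0),'rails',q(28,62,12),q(28,-62,12))
print('tray rim',proj(C,[trw(x,y,32) for x,y in((75,57),(75,-57),(-75,-57),(-75,57))]))
g=cv2.cvtColor(cv2.imread('pics/w40.png'),cv2.COLOR_BGR2GRAY).astype(int)
for c in (230,290,350,410): print(c,[int(v) for v in cv2.GaussianBlur(g.astype(np.uint8),(3,3),0)[0:110:3,c]])
```

```text
[ 590.3 -140.2  291.9] [179.9   0.1 -33.2] 96.3
[[297.  114.    9.2  57.8  25. ]
 [345.  118.    6.4  61.  -42.8]
 [316.  196.    8.4 -59.  -24.3]]
mouth top [211.2  53.8] [418.3  53.9] bottom [220.8  60.1] [385.   60.3] rails [257.9  36.3] [352.6  36.4]
tray rim [[276.8  98.7]
 [360.7 110. ]
 [337.2 212. ]
 [262.  203. ]]
230 [103, 104, 103, 105, 105, 104, 104, 106, 106, 106, 106, 106, 107, 105, 105, 107, 106, 112, 175, 171, 80, 75, 102, 153, 153, 153, 153, 152, 152, 153, 153, 154, 151, 153, 152, 151, 151]
290 [103, 105, 104, 103, 104, 103, 103, 100, 98, 91, 95, 98, 101, 102, 102, 102, 102, 111, 177, 164, 59, 58, 90, 137, 143, 145, 146, 147, 149, 149, 148, 148, 147, 141, 101, 124, 41]
350 [102, 101, 99, 98, 95, 93, 92, 89, 86, 84, 84, 85, 85, 86, 82, 83, 90, 121, 169, 134, 75, 77, 133, 153, 153, 152, 153, 151, 152, 152, 151, 153, 151, 151, 153, 152, 115]
410 [128, 128, 129, 128, 129, 128, 129, 124, 120, 115, 123, 126, 128, 129, 130, 132, 134, 149, 158, 121, 150, 152, 153, 152, 152, 152, 152, 151, 152, 153, 154, 153, 152, 151, 144, 130, 144]
```

Run:
```python
from h import *
import pickle
np.set_printoptions(precision=1,suppress=True,linewidth=160)
s=pickle.load(open('w40.pkl','rb'));C=cam('wrist',s)
g=cv2.cvtColor(cv2.imread('pics/w40.png'),cv2.COLOR_BGR2GRAY).astype(float)
d=np.diff(g,axis=0)
pts=[]
for c in range(195,440):
    col=d[46:64,c];r=np.argmax(col)   # dark(above: roof)->bright edge: top-front edge z=92
    pts.append((c,46+r+.5,col.max()))
p=np.array(pts);ok=p[:,2]>25;print('cols strong',p[ok,0].min(),p[ok,0].max(),ok.sum())
q=p[ok];
vx,vy,x0,y0=cv2.fitLine(q[:,:2].astype(np.float32),cv2.DIST_HUBER,0,.01,.01).ravel();print('slope deg',np.degrees(np.arctan2(vy,vx)))
P=plane(C,[(215,y0+(215-x0)*vy/vx),(415,y0+(415-x0)*vy/vx)],92);e=P[0]-P[1];yaw=np.degrees(np.arctan2(e[1],e[0]))-90;print(P,'yaw',yaw)
M=np.array([653,-254.5]);print('front edge x in chiller frame',(R.from_euler('z',-yaw,degrees=True).apply(P-[653,-254.5,0]))[:,:2])
# lateral ends on the band
for r in (53,54,55,56): 
    row=g[r];print(r,'L',row[196:222:2].astype(int),'R',row[404:434:2].astype(int))
# rail search: rows below roof seen through: bench strips around row 36
for r in(30,36,42): print(r,'L',g[r,240:275:2].astype(int),'R',g[r,335:372:2].astype(int))
```

```text
cols strong 211.0 414.0 204
slope deg -0.5241134
[[ 713.5 -164.1   92. ]
 [ 596.  -347.3   92. ]] yaw -32.67755892248546
front edge x in chiller frame [[   2.2  108.8]
 [   2.2 -108.9]]
53 L [151 150 149 152 149 153 160 175 174 169 164 165 157] R [160 159 155 160 157 156 156 149 152 150 146 143 127 133 149]
54 L [152 152 153 150 152 152 165 180 179 180 177 180 181] R [162 160 157 157 155 156 157 151 151 147 146 139 127 130 148]
55 L [151 155 147 150 149 154 162 179 180 180 179 180 180] R [157 160 158 161 159 159 157 151 151 148 150 144 134 131 142]
56 L [154 150 150 150 150 154 162 177 179 180 178 177 178] R [156 160 161 157 154 157 159 148 150 153 148 145 136 132 141]
30 L [102 108 107 102 105 103 115 111  98 104 105 105 103 106 102 100 100  95] R [105 105 104 102 103 106 104  94  89 110 108 103 106 105 101 101 105 101 100]
36 L [105 104 104 106 104 104 111 109 100 103 104 108 103 103 102 100 103 102] R [ 99 103 104 103 107 102 102  87  92 109 107 100 104 102 101 102 102 103  99]
42 L [108 108 105 106 104 108 112 106  97 103 105 104 107 104 104 103 105 103] R [102  99 104 104 104 105 103  75  89 105 106 112 100 105 101 100  98  93  88]
```

Run:
```python
from h import *
G=trw(-124.5,2,0)
print(G,trw(-147,2,0))
chain([([G[0],G[1],150],[180,0,-33.2],6),([G[0],G[1],120],[180,0,TY],2),([G[0],G[1],0],[180,0,TY],6)])
```

```text
[ 444.32835338 -108.82290605    0.        ] [427.21921915 -94.21032496   0.        ]
6 rows; first [-0.77, 0.3, 0.79, 0.0, 0.0, 0.0] last [-0.77, 0.3, 0.79, 0.0, 0.0, 0.0]
2 rows; first [0.0, 0.0, 0.5, 0.0, 0.0, 0.8] last [0.0, 0.0, 0.5, 0.0, 0.0, 0.8]
6 rows; first [0.0, 0.0, 0.67, 0.0, 0.0, 0.0] last [0.0, 0.0, 0.67, 0.0, 0.0, 0.0]
```

Request:
{"op": "apply_moves", "data": {"deltas": [[-0.78,0.33,0.79,0,0,0,1],[-0.78,0.33,0.79,0,0,0,1],[-0.78,0.33,0.79,0,0,0,1],[-0.78,0.33,0.79,0,0,0,1],[-0.78,0.33,0.79,0,0,0,1],[-0.77,0.33,0.79,0,0,0,1],[0,0,0.5,0,0,0.8,1],[0,0,0.5,0,0,0.8,1]]}}

```text
time: 97.35
tool_pos: [439.9, -113.0, 119.7]
tcp_rot: [179.9, 0.1, -40.6]
ft_force: [0.5, -0.0, 0.7]
finger_gap: 85.5
grip_force: 0.0
```

Request:
{"op": "apply_moves", "data": {"deltas": [[0,0,0,0,0,0,1],[0,0,0,0,0,0,1]]}}

```text
time: 97.6
tool_pos: [440.6, -113.1, 120.7]
tcp_rot: [179.9, 0.1, -40.5]
ft_force: [-0.5, -0.4, -0.8]
finger_gap: 85.4
grip_force: 0.0
```

Run:
```python
from blobs import *
np.set_printoptions(linewidth=170,suppress=True,precision=1)
s=sense();print(s['tool_pos'],s['tcp_rot'],s['time'])
b=balls('wrist','w41',(0,512,0,200),8,8);print(len(b),b);C=cam('wrist',s)
g=cv2.cvtColor(cv2.imread('pics/w41.png'),cv2.COLOR_BGR2GRAY)
for x in(-140,-125,-110,-90):
    uv=proj(C,trw(x,0,41))[0];r,c=int(uv[1]),int(uv[0]);print(x,uv,g[r,c-36:c+37:3])
r=[proj(C,trw(-75,y,32))[0] for y in(57,-57)];print(r)
print(g[110:230:4,258])
```

```text
[ 440.6 -113.1  120.7] [179.9   0.1 -40.5] 97.6
7 [(252, 0, 14.4), (292, 0, 8.6), (272, 30, 16.4), (306, 42, 17.0), (202, 48, 16.8), (238, 48, 17.0), (282, 106, 16.0)]
-140 [254.6 206.5] [159 158 161 158 158 158 158 144  79  79  53  65  60  63  63  51  80  78  80  78  81  78  79  80  80]
-125 [254.5 189.9] [78 80 79 80 77 79 78 80 78 76 49 64 60 66 62 59 77 79 78 76 77 78 80 76 79]
-110 [254.5 172.7] [77 80 77 78 78 80 76 80 79 80 52 59 61 65 64 54 80 77 78 80 79 80 81 77 81]
-90 [254.4 148.7] [144 140 141 147 136 140 130 137 133 141 106 143 140 141 128  75  70  68  70  67  71  73  71  73  79]
[array([184.5, 128.3]), array([324.3, 128.3])]
[145 144 143 102  87  52 125 137 136 136 139 138 102  63  61  64  65  61  62  64  65  64  67  65  63  64  58  78  79  75]
```

Request:
{"op": "apply_moves", "data": {"deltas": [[0,0,0.8,0,0,0,1],[0,0,0.8,0,0,0,1],[0,0,0.8,0,0,0,1],[0,0,0.7,0,0,0,1],[0,0,0.5,0,0,0,1],[0,0,0.38,0,0,0,1],[0,0,0,0,0,0,1]]}}

```text
time: 98.52
tool_pos: [439.5, -112.8, 0.1]
tcp_rot: [179.9, 0.2, -40.6]
ft_force: [0.7, -0.1, -0.5]
finger_gap: 85.4
grip_force: 0.0
```

Request:
{"op": "apply_moves", "data": {"deltas": [[0,0,0,0,0,0,0],[0,0,0,0,0,0,0],[0,0,0,0,0,0,0],[0,0,0,0,0,0,0],[0,0,0,0,0,0,0],[0,0,0,0,0,0,0]], "grip_force": 60}}

```text
time: 99.28
tool_pos: [440.5, -112.9, 1.1]
tcp_rot: [180.0, 0.1, -40.6]
ft_force: [1.5, 3.0, 5.6]
finger_gap: 12.6
grip_force: 59.5
```

Run:
```python
from h import *
s=sense();print(s['tool_pos'],s['tcp_rot'],s['finger_gap'],s['grip_force'],s['ft_force'])
M=np.array([655.3,-255.0,0]);CY=-32.8;Q=R.from_euler('z',CY,degrees=True)
p=s['tool_pos'];z=p[2]
off=R.from_euler('z',-s['tcp_rot'][2],degrees=True).apply(p-TR)[0]; print('grip x in tray',off,'y',R.from_euler('z',-TY,degrees=True).apply(p-TR)[1])
P=lambda x:M+Q.apply([x+off,0,0])+[0,0,z]
chain([(P(-92),[180,0,CY],10),(P(-40),[180,0,CY],8),(P(20),[180,0,CY],8),(P(58),[180,0,CY],8)],s)
```

```text
[ 440.51842268 -112.90797583    1.14453025] [ 1.79965331e+02  6.25261775e-02 -4.05730826e+01] 12.634839214251876 59.48274850845337 [1.48563301 3.03958521 5.57282988]
grip x in tray -124.73938471402828 y -3.5806634838850706
10 rows; first [0.14, -0.01, 0.0, 0.0, 0.0, -0.17] last [0.14, 0.01, 0.0, 0.0, 0.0, -0.17]
8 rows; first [0.22, 0.0, 0.0, 0.0, 0.0, 0.0] last [0.22, 0.0, 0.0, 0.0, 0.0, 0.0]
8 rows; first [0.25, 0.0, 0.0, 0.0, 0.0, 0.0] last [0.25, 0.0, 0.0, 0.0, 0.0, 0.0]
8 rows; first [0.16, 0.0, 0.0, 0.0, 0.0, 0.0] last [0.16, 0.0, 0.0, 0.0, 0.0, 0.0]
```

Request:
{"op": "apply_moves", "data": {"deltas": [[0.1,0,0,0,0,-0.17,0],[0.15,0,0,0,0,-0.17,0],[0.15,0,0,0,0,-0.17,0],[0.15,0,0,0,0,-0.17,0],[0.15,0,0,0,0,-0.17,0],[0.15,0,0,0,0,-0.17,0],[0.15,0,0,0,0,-0.17,0],[0.15,0,0,0,0,-0.17,0]]}}

```text
time: 100.28
tool_pos: [465.5, -133.3, 1.0]
tcp_rot: [179.9, 0.4, -34.3]
ft_force: [-13.2, 6.6, 21.0]
finger_gap: 13.0
grip_force: 61.5
```

Request:
{"op": "apply_moves", "data": {"deltas": [[0.15,0,0,0,0,-0.17,0],[0.1,0.01,0,0,0,-0.17,0],[0,0,0,0,0,0,0],[0,0,0,0,0,0,0]]}}

```text
time: 100.78
tool_pos: [472.0, -138.1, 1.0]
tcp_rot: [179.9, 0.3, -32.8]
ft_force: [-10.1, 5.0, 16.2]
finger_gap: 12.8
grip_force: 61.0
```

```bash
cat > st.py <<'E'
from blobs import *
np.set_printoptions(linewidth=170,suppress=True,precision=1)
s=sense();M=np.array([655.3,-255.0,0]);CY=-32.8;Q=R.from_euler('z',CY,degrees=True)
l=Q.inv().apply(s['tool_pos']-M);print('grip in chiller',l,'tray x',l[0]+124.7,'rpy',s['tcp_rot'],'f',Q.inv().apply(s['ft_force']),'t',s['time'],s['finger_gap'])
E
python3 - <<'E'
from st import *
C=cam('wrist',s);im=snap('wrist','w42');g=cv2.GaussianBlur(cv2.cvtColor(im,cv2.COLOR_RGB2GRAY),(3,3),0).astype(int)
for x in(90,60): # ahead of grip: tray walls, z32 expected half-width 57
    a=[proj(C,s['tool_pos']*[1,1,0]+R.from_euler('z',s['tcp_rot'][2],degrees=True).apply([x,y,32]))[0] for y in(57,-57)]
    r=int(a[0][1]);print(a,'L',g[r,int(a[0][0])-16:int(a[0][0])+17:2],'R',g[r,int(a[1][0])-16:int(a[1][0])+17:2])
E
```

```text
grip in chiller [-217.4   -1.1    1. ] tray x -92.69095374086218 rpy [179.9   0.3 -32.8] f [-11.1  -1.3  16.2] t 100.775 12.838231658155216
[array([118. ,  67.3]), array([402.4,  67.3])] L [161 158 158 150 144 147 146 146 149 122  48  39  39  40  39  39  40] R [ 38  36  37  59 128 138 139 140 140 143 168 179 178 179 178 179 179]
[array([128.4, 141.9]), array([391.8, 141.7])] L [183 183 182 172 147 145 145 146 148 115  44  38  39  39  38  39  39] R [ 39  40  38  41  79 136 141 140 139 141 158 179 178 178 180 179 179]
```

Request:
{"op": "apply_moves", "data": {"deltas": [[0.15,0,0,0,0,0,0],[0.22,0,0,0,0,0,0],[0.22,0,0,0,0,0,0],[0.22,0,0,0,0,0,0],[0.22,0,0,0,0,0,0],[0.22,0,0,0,0,0,0],[0.22,0,0,0,0,0,0],[0.22,0,0,0,0,0,0]]}}

```text
time: 101.82
tool_pos: [514.3, -164.9, 1.0]
tcp_rot: [179.9, 0.4, -32.8]
ft_force: [-12.8, 8.6, 19.3]
finger_gap: 12.7
grip_force: 61.5
```

```bash
python3 st.py
```

```text
grip in chiller [-167.3   -0.7    1. ] tray x -42.61175529469283 rpy [179.9   0.4 -32.8] f [-15.4   0.2  19.3] t 101.825 12.672046536847189
```

Request:
{"op": "apply_moves", "data": {"deltas": [[0.22,0,-0.02,0,0,0,0],[0.22,0,0,0,0,0,0],[0.22,0,0,0,0,0,0],[0.22,0,0,0,0,0,0],[0.22,0,0,0,0,0,0],[0.22,0,0,0,0,0,0],[0.22,0,0,0,0,0,0],[0.22,0,0,0,0,0,0]]}}

```text
time: 102.82
tool_pos: [558.9, -193.7, 1.1]
tcp_rot: [179.9, 0.3, -32.8]
ft_force: [-9.3, 6.2, 14.4]
finger_gap: 12.8
grip_force: 60.6
```

Request:
{"op": "apply_moves", "data": {"deltas": [[0.22,0,0,0,0,0,0],[0.22,0,0,0,0,0,0],[0.22,0,0,0,0,0,0],[0.2,0,0,0,0,0,0],[0.15,0,0,0,0,0,0],[0,0,0,0,0,0,0]]}}

```text
time: 103.58
tool_pos: [585.0, -210.6, 1.2]
tcp_rot: [179.9, 0.2, -32.8]
ft_force: [-5.3, 3.8, 10.5]
finger_gap: 13.1
grip_force: 60.2
```

```bash
python3 st.py
```

```text
grip in chiller [-83.2  -0.8   1.2] tray x 41.53325192979972 rpy [179.9   0.2 -32.8] f [-6.5  0.3 10.5] t 103.575 13.095165264465875
```

Request:
{"op": "apply_moves", "data": {"deltas": [[0.15,0,0,0,0,0,0],[0.12,0,0,0,0,0,0],[0.1,0,0,0,0,0,0],[0.07,0,0,0,0,0,0],[0,0,0,0,0,0,0]]}}

```text
time: 104.2
tool_pos: [593.3, -215.9, 1.1]
tcp_rot: [179.9, 0.6, -32.8]
ft_force: [-21.9, 12.5, 25.0]
finger_gap: 12.9
grip_force: 62.1
```

```bash
python3 st.py
```

```text
grip in chiller [-73.3  -0.7   1.1] tray x 51.444649149945874 rpy [179.9   0.6 -32.8] f [-25.1  -1.3  25. ] t 104.2 12.899708147928639
```

Request:
{"op": "apply_moves", "data": {"deltas": [[0.07,0,0,0,0,0,0],[0.05,0,0,0,0,0,0],[0,0,0,0,0,0,0]]}}

```text
time: 104.58
tool_pos: [594.3, -216.4, 0.7]
tcp_rot: [179.9, 0.9, -32.7]
ft_force: [-30.7, 18.1, 31.9]
finger_gap: 13.0
grip_force: 63.9
```

Run:
```python
from st import *
# camera check: tray rear wall & hood edge
C=cam('wrist',s);im=snap('wrist','w43');g=cv2.GaussianBlur(cv2.cvtColor(im,cv2.COLOR_RGB2GRAY),(3,3),0).astype(int)
yaw=R.from_euler('z',s['tcp_rot'][2],degrees=True)
for nm,x,z in(('tray rear top',49.7,32),('mouth top est',-l[0],92)):
    print(nm,proj(C,s['tool_pos']*[1,1,0]+yaw.apply([x,0,z]))[0])
for c in(150,200,320,360): print(c,g[0:190:4,c])
```

```text
grip in chiller [-72.2  -0.6   0.7] tray x 52.52451615039466 rpy [179.9   0.9 -32.7] f [-35.6  -1.4  31.9] t 104.575 13.016612588402113
tray rear top [260.2 166.1]
mouth top est [262.9 141.3]
150 [ 52  53  56  55  55  53  52  51  49  50  50  50  47  49  85 100  99  98  98  97  99  99  99  99  99  98 101  99  97  96  93  85  83  79  78  77  95 184 190 188 189 188
 187 180 172 171 172 169]
200 [ 52  51  52  52  51  51  50  50  50  54  83 100 100  98  98  99  98  97  97  97  98  97  98  96  98  96  98  96  96  97  98  97 119 156 157 150  97 188 192 192 192 191
 190 176 160 102  80  80]
320 [ 56  55  50  49  50  56  73  98 100 101 102 101 101 101 101 100 101 102 102 100 100 101 103 100  58  51  52  52  54  53  54  53  55  52  53  64  97 187 192 193 191 191
 191 151  86  85  86  86]
360 [ 55  53  52  51  50  51  51  49  49  49  48  83 100  98 100  99  98  99  98  99  99 101 100 101 102  99 100 100  99 101 100  99 120 152 153 146  96 184 190 189 188 187
 187 148  87  87  86  87]
```

Run:
```python
from st import *
C=cam('wrist',s);g=cv2.cvtColor(cv2.imread('pics/w43.png'),cv2.COLOR_BGR2GRAY).astype(int)
yaw=R.from_euler('z',s['tcp_rot'][2],degrees=True);p0=s['tool_pos']*[1,1,0]
for y in(-30,):
  for nm,x,z in(('outer top',49.7,32),('inner top',52.7,32),('inner base',52.7,3),('outer base',49.7,0),('front inner base',196.7,3),('stop z0',199.7,0),('stop z32',199.7,32)):
    print(nm,proj(C,p0+yaw.apply([x,y,z]))[0])
print('cols 330-370 @ rows 120..185');
for c in(340,352,364): print(c,g[116:190:2,c])
T=cam('top');im=snap('top','t44');S=snap('side','s44');CS=cam('side')
e=lambda C,x:proj(C,p0+yaw.apply([x-124.7+124.7,0,41]))[0]
print('handle end predicted top',proj(T,p0+yaw.apply([-22.3,0,41]))[0])
print(s['time'])
```

```text
grip in chiller [-72.2  -0.6   0.7] tray x 52.53629150588499 rpy [179.9   0.9 -32.7] f [-34.9  -1.   31. ] t 104.625 12.523675067440672
outer top [328.1 166. ]
inner top [328.6 159.4]
inner base [316.5 145.9]
outer base [315.1 150.3]
front inner base [ 341.5 -239.7]
stop z0 [ 340.2 -243.1]
stop z32 [ 369.8 -358.3]
cols 330-370 @ rows 120..185
340 [103 101 101  97 100 102 142 155 152 155 156 154 156 104  99 114 193 192 191 190 188 192 189 191 192 189 191 188 155  88  84  88  86  85  87  86  85]
352 [100  98  98  96  97  99  96 147 147 145 145 149 149 104 101 113 192 189 190 190 191 188 190 190 190 189 191 188 157  87  87  87  89  85  86  83  88]
364 [ 95  92  93  87  86  80  79  78  77  80  75  82  81  99  96 109 189 190 189 190 186 186 188 189 188 187 187 186 153  84  86  89  86  85  87  84  84]
handle end predicted top [324.2 164. ]
104.625
```

Run:
```python
from h import *
np.set_printoptions(linewidth=170,suppress=True,precision=1)
S={'w41':dict(tool_pos=np.array([440.6,-113.1,120.7]),tcp_rot=[179.9,.1,-40.5]),'w42':dict(tool_pos=np.array([472.0,-138.1,1.0]),tcp_rot=[179.9,.3,-32.8])}
for f,s in S.items():
    C=cam('wrist',s);g=cv2.cvtColor(cv2.imread(f'pics/{f}.png'),cv2.COLOR_BGR2GRAY).astype(int)
    yaw=R.from_euler('z',s['tcp_rot'][2],degrees=True);p0=s['tool_pos']*[1,1,0]
    for nm,x,z in(('outer top',49.7,32),('inner top',52.7,32),('inner base',52.7,3),('bar end',-22.3,41)):
        print(f,nm,proj(C,p0+yaw.apply([x,-30,z]))[0])
    for c in(300,340): print(c,g[100:200:2,c])
```

```text
w41 outer top [295.7 128.2]
w41 inner top [295.8 124.4]
w41 inner base [292.  120.5]
w41 bar end [293.6 213.8]
300 [142 144 139 140 142 142 141 144 142 143 143  83  44  99 123 143 160 158 159 141  78  84  79  84  79  79  78  78  75  75  75  68  70  63  70  71  77  76  78  73  81  78
  80  78  81  80  78  81  78  78]
340 [163 161 163 162 161 162 164 161 163 162 150 151 112 108  80  79  80  83  80  80  81  80  82  82  83  84  81  79  83  79  80  81  84  80  83  82  81  82  80  75  75  75
  69  74  78  80  81  82  82  80]
w42 outer top [327.7 164.8]
w42 inner top [328.2 158.2]
w42 inner base [316.2 145.6]
w42 bar end [320.9 311.2]
300 [ 16  20   8  20  14  19  19  16  16  23  30  33  38  33  32  26  24  24  11  19  20  14  17  14   7  22  50  51  51  54  88 145 143 129 179 178 159  92  88  88  92  88
  89  92  90  95  93  87  94  89]
340 [155 154 156 153 152 149 154 153 149 150 147 150 151 150 150 151 146 149 147 151 144 145 144 146  52  49  54  50  53  53 104 147 142 154 179 180 138  89  88  93  94  89
  90  92  88  93  92  93  93  92]
```

Run:
```python
from st import *
import pickle
for f,ss,cs in(('w43',s,[(150,147),(360,147),(150,171.5),(360,171.5),(340,141.5),(340,127.5)]),('w40',pickle.load(open('w40.pkl','rb')),[(290,52.5),(290,58.5),(290,67)])):
    C=cam('wrist',ss)
    for z in (92,87,32,3,0): print(f,z,[(uv,Q.inv().apply(plane(C,[uv],z)-M)[0,:2].round(1).tolist()) for uv in cs])
g=cv2.cvtColor(cv2.imread('pics/w40.png'),cv2.COLOR_BGR2GRAY).astype(int);print(g[48:72,290],g[48:72,240])
```

```text
grip in chiller [-72.2  -0.6   0.7] tray x 52.522666993440936 rpy [179.9   0.9 -32.7] f [-35.2  -1.3  30.9] t 104.725 12.818549794651679
w43 92 [((150, 147), [-1.4, 25.8]), ((360, 147), [-1.3, -23.2]), ((150, 171.5), [-7.3, 26.5]), ((360, 171.5), [-7.3, -23.9]), ((340, 141.5), [-0.0, -18.4]), ((340, 127.5), [3.2, -18.1])]
w43 87 [((150, 147), [-2.4, 27.6]), ((360, 147), [-2.4, -24.9]), ((150, 171.5), [-8.8, 28.3]), ((360, 171.5), [-8.8, -25.6]), ((340, 141.5), [-1.0, -19.8]), ((340, 127.5), [2.4, -19.5])]
w43 32 [((150, 147), [-14.0, 47.1]), ((360, 147), [-13.9, -43.7]), ((150, 171.5), [-25.0, 48.4]), ((360, 171.5), [-24.9, -44.9]), ((340, 141.5), [-11.5, -34.8]), ((340, 127.5), [-5.6, -34.3])]
w43 3 [((150, 147), [-20.0, 57.4]), ((360, 147), [-20.0, -53.6]), ((150, 171.5), [-33.5, 58.9]), ((360, 171.5), [-33.5, -55.1]), ((340, 141.5), [-17.1, -42.7]), ((340, 127.5), [-9.8, -42.1])]
w43 0 [((150, 147), [-20.7, 58.4]), ((360, 147), [-20.6, -54.6]), ((150, 171.5), [-34.4, 60.0]), ((360, 171.5), [-34.4, -56.2]), ((340, 141.5), [-17.6, -43.6]), ((340, 127.5), [-10.2, -42.9])]
w40 92 [((290, 52.5), [-0.7, 26.3]), ((290, 58.5), [-6.7, 26.1]), ((290, 67), [-15.4, 25.9])]
w40 87 [((290, 52.5), [-0.3, 25.8]), ((290, 58.5), [-6.4, 25.6]), ((290, 67), [-15.1, 25.4])]
w40 32 [((290, 52.5), [4.7, 20.4]), ((290, 58.5), [-2.3, 20.2]), ((290, 67), [-12.4, 19.9])]
w40 3 [((290, 52.5), [7.3, 17.6]), ((290, 58.5), [-0.2, 17.3]), ((290, 67), [-11.0, 17.0])]
w40 0 [((290, 52.5), [7.6, 17.3]), ((290, 58.5), [0.0, 17.0]), ((290, 67), [-10.8, 16.8])]
[101  99  99  99 145 175 177 179 177 176 128  57  59  57  57  60  58  61  77 116 134 137 141 142] [105 103 107 104 128 161 178 177 180 178 148  96  77  73  74  74  75  74  82 126 150 152 151 152]
```

Request:
{"op": "apply_moves", "data": {"deltas": [[-0.08,0,0,0,0,0,0],[-0.07,0,0,0,0,0,0],[0,0,0,0,0,0,0]]}}

```text
time: 105.1
tool_pos: [594.6, -216.4, 0.8]
tcp_rot: [179.9, 0.3, -32.7]
ft_force: [-7.2, 6.6, 9.8]
finger_gap: 12.5
grip_force: 61.0
```

```bash
python3 st.py
```

```text
grip in chiller [-71.9  -0.5   0.8] tray x 52.79287968251583 rpy [179.9   0.3 -32.7] f [-9.6  1.7  9.8] t 105.1 12.474954729426765
```

Request:
{"op": "apply_moves", "data": {"deltas": [[0,0,0,0,0,0,1],[0,0,0,0,0,0,1],[0,0,0,0,0,0,1],[0,0,0,0,0,0,1],[0,0,0,0,0,0,1]]}}

```text
time: 105.72
tool_pos: [596.0, -217.7, 0.8]
tcp_rot: [179.9, 0.1, -32.8]
ft_force: [0.3, 0.5, 0.3]
finger_gap: 85.3
grip_force: 0.0
```

Request:
{"op": "apply_moves", "data": {"deltas": [[0,0,-0.5,0,0,0,1],[0,0,-0.8,0,0,0,1],[0,0,-1,0,0,0,1],[-0.3,0,-1,0,0,0,1],[-0.5,0,-1,0,0,0,1],[-0.6,0,-1,0,0,0,1],[-0.6,0,-1,0,0,0,1],[-0.6,0,-1,0,0,0,1]]}}

```text
time: 106.72
tool_pos: [530.6, -175.2, 222.4]
tcp_rot: [180.0, 0.0, -32.8]
ft_force: [0.3, -0.4, 0.1]
finger_gap: 85.6
grip_force: 0.0
```

Request:
{"op": "apply_moves", "data": {"deltas": [[-0.6,0,-1,0,0,0,1],[-0.6,0,-1,0,0,0,1],[0,0,0,0,0,0,1],[0,0,0,0,0,0,1]]}}

```text
time: 107.22
tool_pos: [500.9, -156.1, 280.3]
tcp_rot: [179.9, 0.1, -32.8]
ft_force: [0.5, -0.0, 0.1]
finger_gap: 85.2
grip_force: 0.0
```

Run:
```python
from hnd import *
from blobs import balls
import pickle
np.set_printoptions(suppress=True,precision=1,linewidth=160)
s=sense();print(s['tool_pos'],s['tcp_rot'],s['time']);C=cam('wrist',s)
b=balls('wrist','w50',(0,512,0,260),5,5)
M=np.array([655.3,-255.0,0]);Q=R.from_euler('z',-32.8,degrees=True)
print('wrist balls in chiller',[(u,Q.inv().apply(plane(C,[u[:2]],17)-M)[0,:2].round().tolist()) for u in b])
g=cv2.cvtColor(cv2.imread('pics/w50.png'),cv2.COLOR_BGR2GRAY).astype(int)
# handle end predicted (tray home): grip at -71.9
for x in(-71.9-22.3,-71.9,-40): print('bar px',x,proj(C,M+Q.apply([x,0,41]))[0])
c,r0=[int(v) for v in proj(C,M+Q.apply([-71.9,0,41]))[0]];print(g[r0,c-24:c+25:3],g[r0-30:r0+50:3,c])
t0=cv2.imread('pics/top0.png').astype(int);t1=snap('top','t50')[:,:,::-1].astype(int)
D=np.abs(t0-t1).sum(2)>100
for nm,(x0,x1,y0,y1) in dict(bin=(98,216,105,222),scoop=(236,275,137,204),therm=(228,270,100,155),jar=(86,118,202,230),bowl=(386,430,225,267),chil=(307,425,38,160)).items(): print(nm,D[y0:y1,x0:x1].sum())
```

```text
[ 500.9 -156.1  280.3] [179.9   0.1 -32.8] 107.225
wrist balls in chiller [((275, 5, 7.2), [-8.0, -21.0])]
bar px -94.2 [258.1  79.8]
bar px -71.9 [258.1  60.3]
bar px -40 [258.1  31.1]
[138 121 119 126 137 136 120 135 129 111  62 140 138 139 137 140 140] [131 129 129 125 127 129 127 126 128 126 129 127 124 126 124 127 129  66 133 136 134 130 127 126 110 117 131]
bin 453
scoop 0
therm 0
jar 0
bowl 0
chil 2428
```

```bash
python3 -c "
from bench import hand_in
print(hand_in())"
```

```text
the job is handed in; nothing more can be done
None
```

The job is handed in at about 107 s of the 210 s allowed: all ten truffles are in the tray, the scoop is back on its plate, the cover is pushed shut against its stop, the tray is home against the back stop, and the thermometer, jar and bowl haven't moved; the hand-in returned no verdict.

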